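Bring a fogged culture dish to the colony counter and air it under its own lid

ROBOT

A 6-joint arm with a two-finger parallel gripper is mounted at the origin on the work surface. World frame = base frame: x ahead of the robot, y to its left, z up, the work surface at z = 0. Lengths are in m, angles in rad, forces in N, time in s.
With the tool pointing down it reaches from about 0.275 to 0.85 m from the base axis. Payload 5.2 kg.
Tool frame: the origin (TCP) lies at the very end of the fingers, on their centre line; the grasp point (between the pads) lies 19 mm behind it (bot.grip_point_offset is the distance from the TCP to the grasp point, in m); x points along the fingers, y is the direction in which the jaws open and shut, and the axes are right-handed (so a half turn about x gives the same grasp; the last joint's range is limited). The gripper opens to 85 mm and grips with 20 to 120 N. Pads are 22 mm wide; open, the fingers measure 114 mm over their backs; the gripper's body (76 mm by 85 mm) begins 54 mm behind the grasp point. The pads swing forward as they close: fully open they stand 13 mm farther back than shut.
Start: joints at [-1.467, 0.259, 1.535, -0, 1.348, -0.203], TCP at [0.166, -0.524, 0.231] pointing down, gripper open.
Joint ranges: [-3.14, 3.14], [-0.91, 2.08], [0.19, 2.58], [-1.22, 4.36], [0.22, 2.71], [-3.12, 3.12]. Speed limits (rad/s): [2.57, 2.57, 3.14, 3.14, 3.14, 3.14].

INTERFACE

Orientations are given as a rotation vector (axis times angle).
In Python, from plant import bot gives the robot as it stands. The module is installed in compiled form; this text tells all that it offers.
- The arm moves only by the tool apply_moves, never from a script. Its argument "targets" is a list of rows, each an object of numbers: "gripper": the closure, from -1 (fully open) to 1 (shut); "tx", "ty", "tz": the shift along the tool's x, y, z in cm; "roll": the turn about the tool's x in degrees. A call has 1 to 12 rows; each row is the pose to reach, as a shift and turn from the pose commanded when the call began, along the tool's axes at that moment; what a row does not reach only later rows make up. A row lasts 1/10 s, in which the tool goes at most 50 mm and 8.59 degrees, less where a joint would pass 70% of its speed; a pose out of reach is approached as far as the arm can. A call with a gripper value outside its range is refused whole. The fingers move at their own pace and stop on an object; "force" is the grip in N (left out, the last holds). Time passes only in rows, so rows that repeat a pose let the fingers close. It gives the time, the measured TCP pose, the force and the opening at its end, in the units of the state.
- bot.observe(): the state, without advancing time (a new reading comes with each control period).
- bot.grab_frame(name): name is "side" or "top"; returns the picture (420x560x3 uint8, red, green, blue); there is no depth.
- bot.calibration(name): a dict with "mtx" (3x3 intrinsics, pixels), "origin" and "attitude" of the camera in the world. Camera axes: x right, y down, z forward; pixel columns grow to the right and rows downward; lengths in m; the calibration is good to about 2 mm. A picture is of the moment at which its call begins. calibration takes no time and is no camera call.
- bot.hand_in(): hands the job in, once; it reports no verdict.
The state is a dict: "time_s": time; "joints": joint angles; "joint_vel": joint speeds; "joint_torque": joint torques, N m; "ee_pos": TCP position; "tool_rot": TCP orientation; "wrist_force": force on the tool from outside, world axes, zero at the start; "moment": the same for the moment, N m; "gripper_width": finger opening in m.
Only numpy, scipy, OpenCV 4.12 (cv2) and the standard library are available. Lean on these libraries where they do the work, as an engineer would, in place of code of your own. Each camera call takes 0.05 s, during which the arm holds its last target.

TASK

Take the small lidded culture dish by the wide ring at its foot, stand it level in the middle of the colony counter's round glass stage and let go of it only once it stands there. Its lid is fogged, so then take the lid by its skirt, raise one edge just clear of the dish's rim with the opposite edge kept down on the dish, hold it open like that for two seconds, and lower it back shut in your grip, centred and lying flat, before letting go. Do not take the lid right off, and leave the bottles and the stacked wide dishes where they are.

Things in the scene. Friction and masses are not known exactly. Their poses are not given: they have to be found in the camera images.
- dish: Base of the small culture dish: clear plastic, amber agar inside, loose, 40 to 65 g, upright on the black bench (underside at height 0) with its lid on; may have changed places with the dropper bottle. Origin: centre of the underside, z up. Foot ring, the widest part: 64 mm diameter, 0 to 6 mm above the underside. Gripped at this ring, it carries the lid. Above: round wall, see dish_rim.
- lid: Shallow fogged clear lid of that dish, loose, 12 to 20 g, no knob: 61 mm outside diameter, 9 mm high: flat top 1.8 mm thick, skirt 7.2 mm deep, 2 mm thick, 57 mm inside. Origin: centre of the skirt's lower edge, z up. Closed, the skirt spans 11 to 18.2 mm above the dish's underside (5 mm above the foot ring): fingertips put 7 to 14 mm above the dish's underside grip the lid alone.
- lid_under (a point): Centre of the underside of the lid's flat top, 7.2 mm above the lid's origin; closed, it lies at dish_rim. Tipped over a point of the rim, the lid's raised edge comes clear of the rim at 0.13 rad (8 degrees); up to about 0.25 rad (14 degrees) the lowered skirt does not bind on the wall.
- dish_rim (a point): Point on the dish's axis at the height of its rim, 18.2 mm above the underside. The round wall under the rim is 53 mm in outside diameter and 2 mm thick; the closed lid's skirt hangs 2 mm clear around it.
- counter: Colony counter, fixed: cream light box, 300 mm deep (its x), 250 mm wide (its y), top 60 mm above the bench. Origin: centre of its underside; its -x side, with display and keys, roughly faces the robot. A gooseneck magnifier, not needed, stands on its far left corner (128 mm along x, 105 mm along y), leans out to the left, 210 mm high at most; its 92 mm lens hangs beyond the left side.
- stage (a point): Centre of the top face of the counter's round glass stage, a dark grey disc 120 mm in diameter, 62 mm above the bench, with two white circles printed on it (73 and 96 mm in diameter) around this point; z up.
- dropper_bottle: Bystander: small amber bottle with a black dropper cap, 37 mm diameter, 81 mm high, loose. Origin: centre of its underside.
- wide_dishes: Bystander: two wide closed culture dishes in a stack, 91 mm diameter, 31 mm high, loose, one piece. Origin: centre of the underside.
- glass_bottle: Bystander: clear glass bottle with a white cap, 96 mm diameter, 170 mm high, loose. Origin: centre of its underside.
There are look-alikes about, which are no part of the job. There is more than one size of the lid; the one meant has the size given above.

How it is judged:
On the way, in this order (a step that is already met when the one before it is completed fails the run):
1. the closed dish stands level on the middle of the glass stage (within 10 mm) while the fingers still hold it (horizontal distance between dish and stage below 0.01 m and z of dish in the frame of stage below 0.0025 m and angle between dish's own z axis and vertical below 0.05 rad and contact force between dish and the fingers above 0.3 N), for 0.1 s.
2. one edge of the lid is raised clear of the rim (lid tipped by at least 0.135 rad) with the opposite edge kept down on the dish, held so for 1.5 s, the dish standing on the stage (angle between the z axis of lid and the z axis of dish, either way round between 0.135 and 0.6 rad and (z of lid_under in the frame of dish_rim below 0.008 m or (angle between the z axis of lid and the z axis of dish, either way round above 0.22 rad and z of lid_under in the frame of dish_rim below 0.0105 m) or (angle between the z axis of lid and the z axis of dish, either way round above 0.32 rad and z of lid_under in the frame of dish_rim below 0.0135 m)) and horizontal distance between lid_under and dish_rim below 0.012 m and angle between dish's own z axis and vertical below 0.05 rad and horizontal distance between dish and stage below 0.012 m), for 1.5 s.
3. the lid is shut again, flat and centred, with the fingers still on it (lowered, not dropped) (angle between the z axis of lid and the z axis of dish, either way round below 0.05 rad and z of lid_under in the frame of dish_rim below 0.003 m and horizontal distance between lid_under and dish_rim below 0.004 m and contact force between lid and the fingers above 0.3 N), for 0.1 s.
At the end, for the whole second after the job is handed in: The dish stands level on the glass stage, at most 12 mm from its middle; its lid lies flat on the rim (within 1.5 mm and 0.04 rad), centred within 3.5 mm; both are released and at rest (horizontal distance between dish and stage below 0.012 m and z of dish in the frame of stage below 0.0015 m and angle between dish's own z axis and vertical below 0.04 rad and angle between the z axis of lid and the z axis of dish, either way round below 0.04 rad and z of lid_under in the frame of dish_rim below 0.0015 m and horizontal distance between lid_under and dish_rim below 0.0035 m and linear speed of each of dish, lid below 0.02 m/s and contact force between each of dish, lid and the fingers below 0.05 N); the robot touches nothing.
It fails at once if the lid is taken right off or raised far above the dish (the centre of its underside more than 25 mm above the rim or more than 35 mm from its closed place) (z of lid_under in the frame of dish_rim above 0.025 m or distance between lid_under and dish_rim above 0.035 m).
It fails at once if the dish is tipped by more than 0.35 rad (angle between dish's own z axis and vertical above 0.35 rad).
It fails at once if a bystander is moved by more than 20 mm (distance of any of dropper_bottle, wide_dishes, glass_bottle from where it was at the start of the episode above 0.02 m).
It also fails if it takes over 54 s, if anything falls off the work surface, if the arm or the gripper's body presses on something with over 40 N, if the wrist force passes 120 N, or if a joint passes its speed limit or range.

## Working session

There is one attempt and no reset: what is moved stays moved. The work goes in short steps, Python scripts to look and compute and a tool call to move; the robot and the scene stay as the last step left them, time stands still between calls to the robot, and variables do not carry over. Pictures are saved under pics/ and viewed, and the job is handed in when it is done.

Besides the shell and the picture viewer there is one more tool, called after "Request:" by a JSON object that holds its "op" and its "data", one argument or row to a line. apply_moves: Moves the arm, as the interface text tells. Its arguments: {"type":"object","properties":{"targets":{"type":"array","items":{"type":"object","properties":{"gripper":{"type":"number"},"tx":{"type":"number"},"ty":{"type":"number"},"tz":{"type":"number"},"roll":{"type":"number"}}}},"force":{"type":"number"}},"required":["targets"]}

```bash
mkdir -p pics
cat > h.py <<'E'
import numpy as np, cv2
from scipy.spatial.transform import Rotation as R
from plant import bot
def cal(n):
    c=bot.calibration(n); K=np.array(c['mtx']); o=np.array(c['origin']); a=np.array(c['attitude'])
    A=a if a.shape==(3,3) else R.from_rotvec(a).as_matrix()
    return K,o,A
def ray(n,u,v,z):
    K,o,A=cal(n); d=A@np.linalg.solve(K,[u,v,1.]); return o+d*(z-o[2])/d[2]
def proj(n,p):
    K,o,A=cal(n); q=K@(A.T@(np.asarray(p)-o)); return q[:2]/q[2]
E
python3 - <<'E'
from h import *
for n in('side','top'):
    im=bot.grab_frame(n); np.save(f'pics/{n}0.npy',im); cv2.imwrite(f'pics/{n}0.png',im[:,:,::-1])
    print(n,bot.calibration(n))
print(bot.observe(), bot.grip_point_offset)
E
```

```text
side {'mtx': array([[396.71213562,   0.        , 277.44612167],
       [  0.        , 396.71213562, 207.88408782],
       [  0.        ,   0.        ,   1.        ]]), 'origin': array([-0.18834026,  0.769654  ,  0.63387421]), 'attitude': array([-0.9369237 ,  2.25239204, -1.31476901])}
top {'mtx': array([[444.17320561,   0.        , 285.03556465],
       [  0.        , 444.17320561, 207.05449683],
       [  0.        ,   0.        ,   1.        ]]), 'origin': array([0.34607638, 0.08054351, 1.09053659]), 'attitude': array([-2.12749099,  2.16480981, -0.16565248])}
{'time_s': 0.1, 'joints': array([-1.46677954e+00,  2.59267973e-01,  1.53596595e+00,  2.94090337e-05,
        1.34803584e+00, -2.02794476e-01]), 'joint_vel': array([ 0.00276045,  0.00044551, -0.00154396, -0.00052802, -0.00081771,
        0.00103671]), 'joint_torque': array([ 2.56453146e-03, -4.46967137e+01, -2.91247362e+01, -1.82516951e-04,
        6.28745329e-03,  1.24248793e-06]), 'ee_pos': array([ 0.1660955 , -0.5238175 ,  0.23056209]), 'tool_rot': array([ 2.05690856,  0.31975695, -2.05667663]), 'wrist_force': array([-0.34512934,  0.60966197,  0.64830649]), 'moment': array([-0.02742595,  0.01218381,  0.04219445]), 'gripper_width': 0.08538491687177208} 0.0187
```

View pics/side0.png

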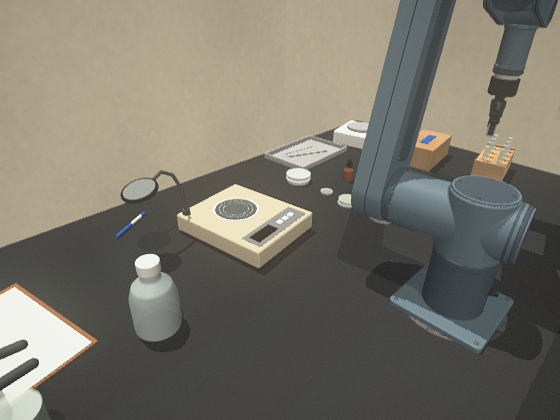

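View pics/top0.png

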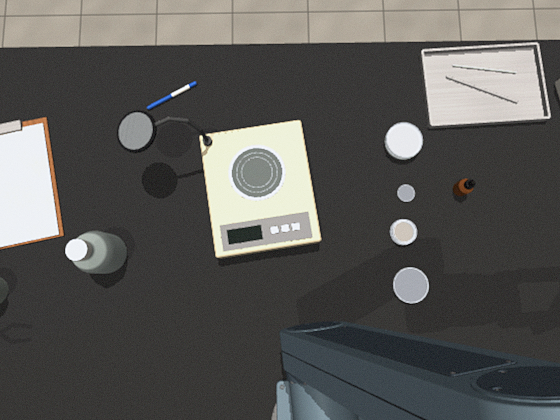

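Candidates in the top view: (404,141) stacked wide dishes, (406,193) small disc, (403,232) amber-tinted dish, (411,286) larger disc. I'll measure their sizes and enlarge the crop.

Run:
```python
from h import *
im=np.load('pics/top0.npy'); g=im.max(2)
c=cv2.resize(im[110:320,350:490],None,fx=4,fy=2.8*4/2.8,interpolation=cv2.INTER_CUBIC)[:,:,::-1]
cv2.imwrite('pics/crop_top.png',cv2.resize(im[170:315,360:490],None,fx=4,fy=4,interpolation=cv2.INTER_CUBIC)[:,:,::-1])
s=np.load('pics/side0.npy')
cv2.imwrite('pics/crop_side.png',cv2.resize(s[140:240,270:410],None,fx=5,fy=5,interpolation=cv2.INTER_CUBIC)[:,:,::-1])
m=(g>90).astype(np.uint8); m[:, :380]=0; m[:125]=0
n,l,st,ce=cv2.connectedComponentsWithStats(m)
for i in range(1,n):
    if st[i,4]>100:
        (u,v),r=cv2.minEnclosingCircle(np.argwhere(l==i)[:,::-1].astype(np.float32))
        p=ray('top',*ce[i],0.01); d=2*np.sqrt(st[i,4]/np.pi)/444*1.08
        print(st[i],ce[i],(u,v,r),p,'diam',d)
# stage: dark disc on cream
hsv=cv2.cvtColor(im,cv2.COLOR_RGB2HSV)
cream=((hsv[...,2]>190)).astype(np.uint8); cream[:,:190]=0;cream[:,340:]=0;cream[:100]=0
cs,h=cv2.findContours(cream,cv2.RETR_CCOMP,cv2.CHAIN_APPROX_NONE)
for c in cs:
    if cv2.contourArea(c)>800:
        e=cv2.fitEllipse(c); print(e,cv2.contourArea(c),ray('top',*e[0],0.062))
        if cv2.contourArea(c)>8000:
            b=cv2.minAreaRect(c);print(b,[ray('top',*q,0.06) for q in cv2.boxPoints(b)])
```

```text
[ 384  125   39   35 1100] [403.39636364 141.00545455] (403.3461608886719, 140.1923065185547, 19.36311149597168) [ 0.67143078 -0.22735247  0.01      ] diam 0.09103160234212432
[397 184  19  18 262] [405.65648855 192.6221374 ] (405.8333435058594, 192.5, 9.180402755737305) [ 0.53932983 -0.2253815   0.01      ] diam 0.04442694910793918
[389 219  29  26 588] [403.04761905 231.45578231] (403.0, 231.5, 14.115694046020508) [ 0.44314217 -0.21341006  0.01      ] diam 0.06655558540515451
[ 393  267   36   37 1059] [410.51746931 284.73559962] (410.5769348144531, 284.5769348144531, 18.614912033081055) [ 0.31471858 -0.22401841  0.01      ] diam 0.08931899436518202
[498 397  62   6 149] [532.7852349  400.37583893] (528.5, 399.5, 30.602386474609375) [ 0.04631745 -0.49140461  0.01      ] diam 0.033503407440291844
[ 482  401   78   19 1082] [520.30406654 411.95656192] (520.5, 410.5, 39.42724609375) [ 0.02156381 -0.46003586  0.01      ] diam 0.09028372621012139
((259.77099609375, 189.2445526123047), (119.30320739746094, 144.5664520263672), 176.12985229492188) 12414.5 [0.54394963 0.1327802  0.062     ]
((258.62921142578125, 187.74081420898438), (123.13330078125, 106.05265808105469), 80.96051788330078) [array([0.67884387, 0.28342459, 0.06      ]), array([0.71645522, 0.03080378, 0.06      ]), array([ 0.42160061, -0.00729712,  0.06      ]), array([0.38739144, 0.23539469, 0.06      ])]
((265.703125, 230.99851989746094), (29.564199447631836, 118.27053833007812), 81.11833190917969) 2393.0 [0.44506349 0.119917   0.062     ]
((256.5213623046875, 172.16590881347656), (49.793758392333984, 51.02557373046875), 82.81729125976562) 1993.0 [0.58524134 0.14009669 0.062     ]
```

```bash
ls pics
```

```text
crop_side.png
crop_top.png
side0.npy
side0.png
top0.npy
top0.png
```

View pics/crop_top.png

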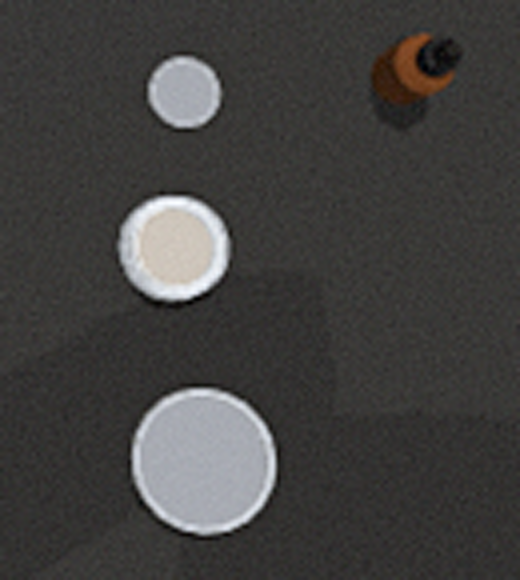

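View pics/crop_side.png

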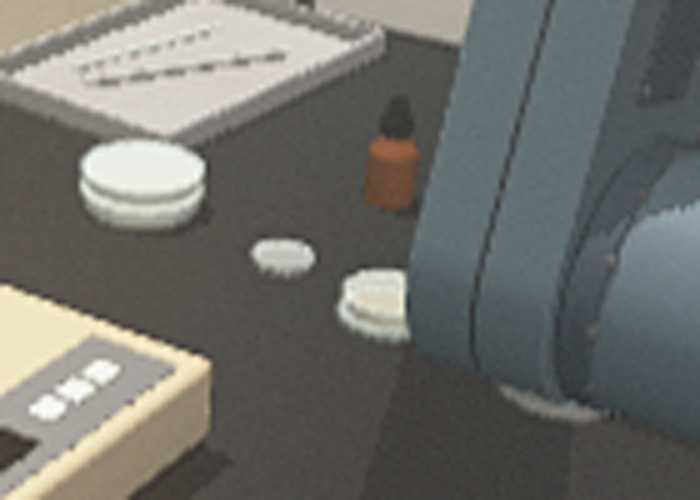

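The dish is at top (403,231): about 66 mm across the blob (64 mm foot), with amber agar showing under the lid. The look-alikes are bare lids of about 44 mm at (406,193) and 89 mm at (411,286). The crops confirm it. Next I'll plan the approach.

```bash
cat >> h.py <<'E'
def delta(target,yaw,ob=None):
    """shift in cm along tool axes and roll deg so that the jaw axis has heading yaw(deg, mod 180)"""
    ob=ob or bot.observe(); M=R.from_rotvec(ob['tool_rot']).as_matrix()
    d=M.T@(np.asarray(target)-ob['ee_pos'])*100
    y=M[:,1]; cur=np.degrees(np.arctan2(y[1],y[0])); need=(yaw-cur+90)%180-90
    # tool x points down: positive roll turns y clockwise seen from above
    return dict(t=np.round(d,2),roll=-need*1.0,cur=cur,axes=np.round(M,3))
E
python3 - <<'E'
from h import *
print(delta([0.4431,-0.2134,0.08],-39))
print(delta([0.4431,-0.2134,0.08],-90))
E
```

```text
{'t': array([ 15.1 , -21.2 , -35.78]), 'roll': np.float64(-33.421366195539676), 'cur': np.float64(-72.42136619553968), 'axes': array([[-0.   ,  0.302, -0.953],
       [ 0.002, -0.953, -0.302],
       [-1.   , -0.002, -0.   ]])}
{'t': array([ 15.1 , -21.2 , -35.78]), 'roll': np.float64(17.578633804460324), 'cur': np.float64(-72.42136619553968), 'axes': array([[-0.   ,  0.302, -0.953],
       [ 0.002, -0.953, -0.302],
       [-1.   , -0.002, -0.   ]])}
```

Request:
{"op": "apply_moves", "data": {
  "targets": [
    {"gripper": -1,"tx": 0,"ty": -3,"tz": -4,"roll": -4},
    {"gripper": -1,"tx": 1,"ty": -6,"tz": -9,"roll": -10},
    {"gripper": -1,"tx": 3,"ty": -9,"tz": -14,"roll": -16},
    {"gripper": -1,"tx": 5,"ty": -12,"tz": -19,"roll": -22},
    {"gripper": -1,"tx": 8,"ty": -15,"tz": -24,"roll": -28},
    {"gripper": -1,"tx": 10,"ty": -18,"tz": -29,"roll": -33.4},
    {"gripper": -1,"tx": 12,"ty": -20,"tz": -33,"roll": -33.4},
    {"gripper": -1,"tx": 15,"ty": -21.2,"tz": -35.8,"roll": -33.4},
    {"gripper": -1,"tx": 15,"ty": -21.2,"tz": -35.8,"roll": -33.4},
    {"gripper": -1,"tx": 15,"ty": -21.2,"tz": -35.8,"roll": -33.4},
    {"gripper": -1,"tx": 15,"ty": -21.2,"tz": -35.8,"roll": -33.4}
  ]
}}

```text
time_s: 1.2
ee_pos: [0.4432, -0.2129, 0.0804]
tool_rot: [1.688, 0.81, -1.691]
wrist_force: [0.2, 0.3, -0.4]
gripper_width: 0.0853
```

Run:
```python
from h import *
print(delta([0.4431,-0.2134,0.02],-39))
for n in('side','top'):
    im=bot.grab_frame(n); np.save(f'pics/{n}1.npy',im)
s=np.load('pics/side1.npy'); p=proj('side',[.443,-.213,.03]).astype(int);print(p)
t=np.load('pics/top1.npy'); q=proj('top',[.443,-.213,.03]).astype(int)
a=cv2.resize(s[p[1]-60:p[1]+40,p[0]-50:p[0]+50],(500,500),interpolation=cv2.INTER_CUBIC)
b=cv2.resize(t[q[1]-50:q[1]+50,q[0]-50:q[0]+50],(300,300))
cv2.imwrite('pics/c1.png',a[:,:,::-1]);cv2.imwrite('pics/c1t.png',b[:,:,::-1])
```

```text
{'t': array([6.04, 0.04, 0.05]), 'roll': np.float64(0.15171831032864702), 'cur': np.float64(-38.84828168967136), 'axes': array([[-0.002,  0.779, -0.627],
       [ 0.001, -0.627, -0.779],
       [-1.   , -0.002,  0.   ]])}
[348 195]
```

View pics/c1.png

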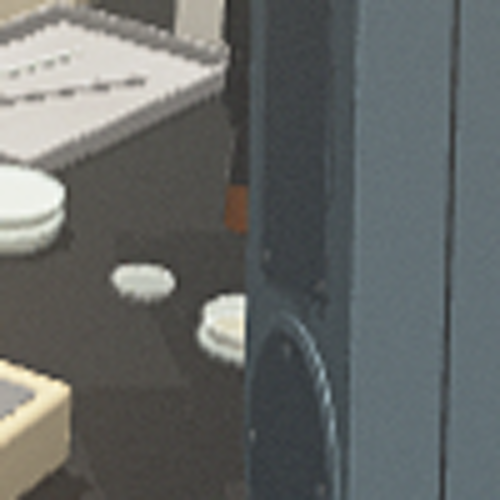

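View pics/c1t.png

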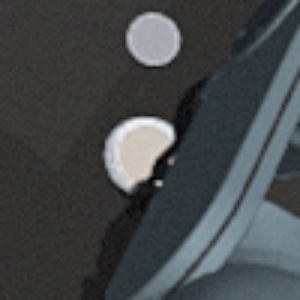

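Request:
{"op": "apply_moves", "data": {
  "targets": [
    {"tx": 2},
    {"tx": 4},
    {"tx": 6},
    {"tx": 6.5},
    {"tx": 6.8},
    {"tx": 7},
    {"tx": 7},
    {"tx": 7}
  ]
}}

```text
invalid input at $.targets[0]: expected keys gripper, tx, ty, tz, roll
```

Request:
{"op": "apply_moves", "data": {
  "targets": [
    {"tx": 0.2},
    {"tx": 0.3},
    {"tx": 0.4},
    {"tx": 0.5},
    {"tx": 0.5},
    {"tx": 0.5}
  ]
}}

```text
invalid input at $.targets[0]: expected keys gripper, tx, ty, tz, roll
```

Request:
{"op": "apply_moves", "data": {
  "targets": [
    {"gripper": -1,"tx": 2,"ty": 0,"tz": 0,"roll": 0},
    {"gripper": -1,"tx": 4,"ty": 0,"tz": 0,"roll": 0},
    {"gripper": -1,"tx": 6,"ty": 0,"tz": 0,"roll": 0},
    {"gripper": -1,"tx": 6.6,"ty": 0,"tz": 0,"roll": 0},
    {"gripper": -1,"tx": 7,"ty": 0,"tz": 0,"roll": 0},
    {"gripper": -1,"tx": 7,"ty": 0,"tz": 0,"roll": 0}
  ]
}}

```text
time_s: 1.9
ee_pos: [0.4434, -0.215, 0.0118]
tool_rot: [1.692, 0.804, -1.691]
wrist_force: [-0.5, 0.3, 0.4]
gripper_width: 0.0855
```

Request:
{"op": "apply_moves", "data": {
  "targets": [
    {"gripper": -1,"tx": 0.2,"ty": 0,"tz": 0,"roll": 0},
    {"gripper": -1,"tx": 0.4,"ty": 0,"tz": 0,"roll": 0},
    {"gripper": -1,"tx": 0.4,"ty": 0,"tz": 0,"roll": 0}
  ]
}}

```text
time_s: 2.2
ee_pos: [0.4435, -0.2142, 0.0076]
tool_rot: [1.691, 0.806, -1.69]
wrist_force: [0.1, -0.4, 0.5]
gripper_width: 0.085
```

Request:
{"op": "apply_moves", "data": {
  "targets": [
    {"gripper": -1,"tx": 0.2,"ty": 0,"tz": 0,"roll": 0},
    {"gripper": -1,"tx": 0.4,"ty": 0,"tz": 0,"roll": 0},
    {"gripper": -1,"tx": 0.6,"ty": 0,"tz": 0,"roll": 0},
    {"gripper": -1,"tx": 0.6,"ty": 0,"tz": 0,"roll": 0}
  ]
}}

```text
time_s: 2.6
ee_pos: [0.4432, -0.2139, 0.001]
tool_rot: [1.691, 0.807, -1.691]
wrist_force: [0.4, -0.3, -0.7]
gripper_width: 0.0855
```

Request:
{"op": "apply_moves", "data": {
  "targets": [
    {"gripper": -1,"tx": 0.2,"ty": 0,"tz": 0,"roll": 0},
    {"gripper": -1,"tx": 0.3,"ty": 0,"tz": 0,"roll": 0},
    {"gripper": -1,"tx": 0.3,"ty": 0,"tz": 0,"roll": 0}
  ]
}}

```text
time_s: 2.9
ee_pos: [0.4433, -0.214, -0.0019]
tool_rot: [1.691, 0.806, -1.691]
wrist_force: [0.1, 0.4, -0.2]
gripper_width: 0.0853
```

Request:
{"op": "apply_moves", "data": {
  "force": 25,
  "targets": [
    {"gripper": -1,"tx": 0.25,"ty": 0,"tz": 0,"roll": 0},
    {"gripper": -1,"tx": 0.25,"ty": 0,"tz": 0,"roll": 0},
    {"gripper": -0.4,"tx": 0.25,"ty": 0,"tz": 0,"roll": 0},
    {"gripper": -0.4,"tx": 0.25,"ty": 0,"tz": 0,"roll": 0},
    {"gripper": -0.4,"tx": 0.25,"ty": 0,"tz": 0,"roll": 0}
  ]
}}

```text
time_s: 3.4
ee_pos: [0.4434, -0.2141, -0.0039]
tool_rot: [1.691, 0.806, -1.691]
wrist_force: [-2.0, 0.9, 3.4]
gripper_width: 0.0624
```

Request:
{"op": "apply_moves", "data": {
  "force": 25,
  "targets": [
    {"gripper": -0.4,"tx": 0,"ty": 0,"tz": 0,"roll": 0},
    {"gripper": -0.2,"tx": 0,"ty": 0,"tz": 0,"roll": 0},
    {"gripper": -0.2,"tx": 0,"ty": 0,"tz": 0,"roll": 0}
  ]
}}

```text
time_s: 3.7
ee_pos: [0.4434, -0.2141, -0.0039]
tool_rot: [1.691, 0.806, -1.691]
wrist_force: [-1.7, 0.7, 5.6]
gripper_width: 0.0623
```

Request:
{"op": "apply_moves", "data": {
  "targets": [
    {"gripper": -0.58,"tx": 0,"ty": 0,"tz": 0,"roll": 0},
    {"gripper": -0.58,"tx": 0,"ty": 0,"tz": 0,"roll": 0},
    {"gripper": -0.58,"tx": 0,"ty": 0,"tz": 0,"roll": 0}
  ]
}}

```text
time_s: 4.0
ee_pos: [0.4434, -0.2141, -0.0044]
tool_rot: [1.691, 0.806, -1.691]
wrist_force: [0.3, -0.3, 0.4]
gripper_width: 0.0678
```

Request:
{"op": "apply_moves", "data": {
  "targets": [
    {"gripper": -0.58,"tx": 0.1,"ty": 0,"tz": 0,"roll": 0},
    {"gripper": -0.58,"tx": 0.1,"ty": 0,"tz": 0,"roll": 0}
  ]
}}

```text
time_s: 4.2
ee_pos: [0.4433, -0.214, -0.0054]
tool_rot: [1.691, 0.806, -1.691]
wrist_force: [-0.1, 0.8, -0.0]
gripper_width: 0.0673
```

Request:
{"op": "apply_moves", "data": {
  "targets": [
    {"gripper": -0.58,"tx": 0.1,"ty": 0,"tz": 0,"roll": 0},
    {"gripper": -0.58,"tx": 0.1,"ty": 0,"tz": 0,"roll": 0}
  ]
}}

```text
time_s: 4.4
ee_pos: [0.4433, -0.214, -0.0064]
tool_rot: [1.691, 0.806, -1.691]
wrist_force: [-0.3, -0.1, 0.4]
gripper_width: 0.0677
```

Request:
{"op": "apply_moves", "data": {
  "targets": [
    {"gripper": -0.58,"tx": 0.1,"ty": 0,"tz": 0,"roll": 0},
    {"gripper": -0.58,"tx": 0.1,"ty": 0,"tz": 0,"roll": 0}
  ]
}}

```text
time_s: 4.6
ee_pos: [0.4434, -0.2142, -0.007]
tool_rot: [1.691, 0.806, -1.691]
wrist_force: [-0.3, 0.9, 3.0]
gripper_width: 0.0675
```

Request:
{"op": "apply_moves", "data": {
  "targets": [
    {"gripper": -0.58,"tx": 0.1,"ty": 0,"tz": 0,"roll": 0},
    {"gripper": -0.58,"tx": 0.1,"ty": 0,"tz": 0,"roll": 0}
  ]
}}

```text
time_s: 4.8
ee_pos: [0.4435, -0.2142, -0.007]
tool_rot: [1.691, 0.806, -1.69]
wrist_force: [-3.5, 2.0, 15.0]
gripper_width: 0.0678
```

Bench contact at a 67.6 mm opening comes at TCP z = −7.0 mm. That matches my linkage estimate for the finger setback: 6.1 mm at 64 mm and 5.3 mm at 61 mm. Now I'll grip the foot ring with the tips about 1.5 mm above the bench.

Request:
{"op": "apply_moves", "data": {
  "force": 35,
  "targets": [
    {"gripper": -0.58,"tx": -0.35,"ty": 0,"tz": 0,"roll": 0},
    {"gripper": -0.58,"tx": -0.35,"ty": 0,"tz": 0,"roll": 0},
    {"gripper": -0.3,"tx": -0.35,"ty": 0,"tz": 0,"roll": 0},
    {"gripper": -0.3,"tx": -0.35,"ty": 0,"tz": 0,"roll": 0},
    {"gripper": -0.3,"tx": -0.35,"ty": 0,"tz": 0,"roll": 0}
  ]
}}

```text
time_s: 5.3
ee_pos: [0.4436, -0.2143, -0.0041]
tool_rot: [1.691, 0.805, -1.69]
wrist_force: [-1.8, 2.3, 9.6]
gripper_width: 0.0618
```

Request:
{"op": "apply_moves", "data": {
  "targets": [
    {"gripper": -0.3,"tx": -0.3,"ty": 0,"tz": 0,"roll": 0},
    {"gripper": -0.3,"tx": -0.8,"ty": 0,"tz": 0,"roll": 0},
    {"gripper": -0.3,"tx": -1.5,"ty": 0,"tz": 0,"roll": 0},
    {"gripper": -0.3,"tx": -1.5,"ty": 0,"tz": 0,"roll": 0},
    {"gripper": -0.3,"tx": -1.5,"ty": 0,"tz": 0,"roll": 0}
  ]
}}

```text
time_s: 5.8
ee_pos: [0.4436, -0.2142, 0.0105]
tool_rot: [1.691, 0.805, -1.69]
wrist_force: [-0.1, -0.5, -0.4]
gripper_width: 0.0616
```

Run:
```python
from h import *
print(bot.observe()['wrist_force'],bot.observe()['moment'])
for n in('side','top'):
    im=bot.grab_frame(n); np.save(f'pics/{n}2.npy',im)
s=np.load('pics/side2.npy'); p=proj('side',[.443,-.213,.03]).astype(int);print(p)
t=np.load('pics/top2.npy'); q=proj('top',[.443,-.213,.03]).astype(int)
a=cv2.resize(s[p[1]-40:p[1]+40,p[0]-60:p[0]+20],(400,400),interpolation=cv2.INTER_CUBIC)
b=cv2.resize(t[q[1]-40:q[1]+40,q[0]-40:q[0]+40],(400,400),interpolation=cv2.INTER_CUBIC)
cv2.imwrite('pics/c2.png',np.hstack([a,b])[:,:,::-1])
```

```text
[-0.13280499 -0.52911271 -0.43372349] [ 0.02601019 -0.00857614 -0.02384513]
[348 195]
```

View pics/c2.png

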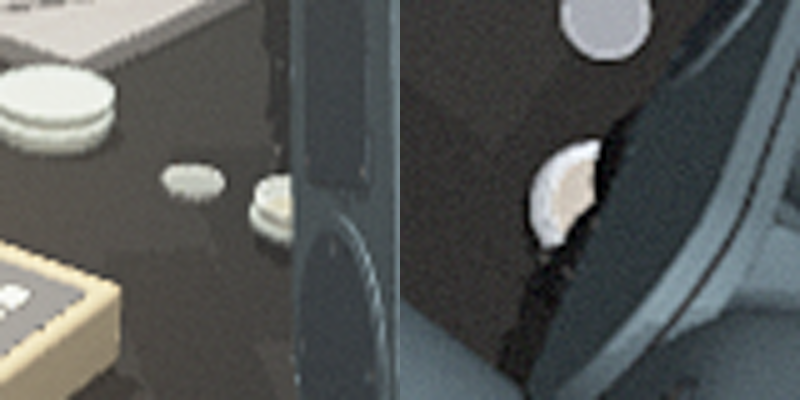

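Run:
```python
from h import *
rows=[]
for k in (0,1,2):
    s=np.load(f'pics/side{k}.npy'); rows.append(cv2.resize(s[180:220,325:365],(266,400),interpolation=cv2.INTER_CUBIC))
    g=s.max(2)
    for u in (340,343,346): print(k,u,g[184:212,u])
cv2.imwrite('pics/cmp.png',np.hstack(rows)[:,:,::-1])
```

```text
0 340 [ 81  80  78  81  79  80  82  79  78  78  69 175 215 208 225 232 192 146
 161 194 193 148  99  78  80  75  77  75]
0 343 [ 77  78  79  81  78  80  78  77  75  69 183 218 214 223 219 214 218 213
 171 150 182 199 159 103  77  78  77  81]
0 346 [ 78  78  80  80  77  82  76  74  73  89 203 225 210 218 217 215 215 218
 202 177 160 180 174 127  89  75  76  76]
1 340 [ 75  74  72  75  72  69  72  71  71  69  62 176 218 214 229 232 195 149
 161 202 195 151  99  69  68  69  71  69]
1 343 [ 72  71  67  73  73  72  72  70  66  61 182 220 215 226 222 218 218 218
 173 155 185 201 162 100  72  67  66  71]
1 346 [ 70  70  68  70  73  71  70  68  67  85 205 232 221 228 229 226 227 227
 211 185 168 190 176 133  91  62  62  64]
2 340 [ 72  70  71  69  70  68  65 201 227 224 236 241 206 151 164 201 185 129
  72  49  55  57  66  73  71  71  73  70]
2 343 [ 97  98  72  68  67  53 184 228 217 220 217 216 219 217 178 151 180 196
 161  95  56  54  55  56  64  73  72  69]
2 346 [ 77  75  78  78  73  75 106 116 111 115 134 146 143 145 135 126 118 138
 122  93  74  68  69  67  73  76  75  75]
```

View pics/cmp.png

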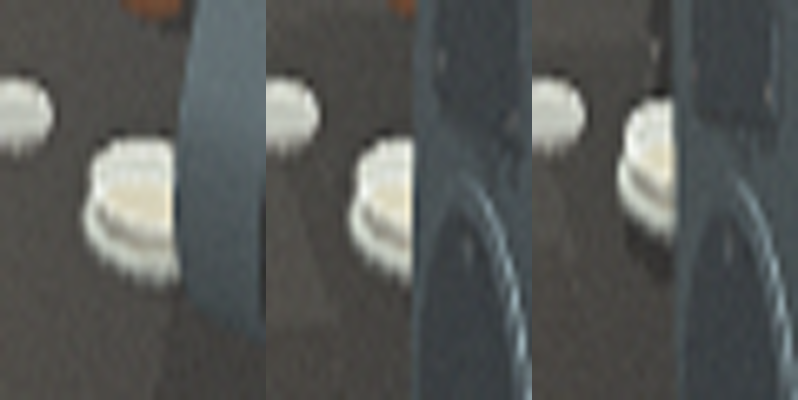

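Run:
```python
from h import *
im=np.load('pics/side0.npy')
g=im.max(2)
m=((g>150)).astype(np.uint8); 
cs,h=cv2.findContours(m,cv2.RETR_CCOMP,cv2.CHAIN_APPROX_NONE)
for c,hh in zip(cs,h[0]):
    if hh[3]>=0 and cv2.contourArea(c)>300:
        e=cv2.fitEllipse(c);print(e,ray('side',*e[0],0.0605))
print(proj('side',[.5852,.1401,.062]))
print(delta([.5852,.1401,.11],-39))
```

```text
((235.5103759765625, 209.11248779296875), (20.416629791259766, 42.17781066894531), 87.63639831542969) [0.58685384 0.14401279 0.0605    ]
((304.9981689453125, 149.6119842529297), (24.405391693115234, 88.84518432617188), 68.90849304199219) [ 0.75618439 -0.35303432  0.0605    ]
[236.90565458 208.39930517]
{'t': array([ -9.98, -11.27, -36.45]), 'roll': np.float64(-0.024244185086445214), 'cur': np.float64(-39.02424418508644), 'axes': array([[-0.   ,  0.777, -0.63 ],
       [ 0.   , -0.63 , -0.777],
       [-1.   , -0.   ,  0.   ]])}
```

Request:
{"op": "apply_moves", "data": {
  "targets": [
    {"gripper": -0.3,"tx": -3,"ty": 0,"tz": 0,"roll": 0},
    {"gripper": -0.3,"tx": -6,"ty": -1,"tz": -3,"roll": 0},
    {"gripper": -0.3,"tx": -9,"ty": -2.2,"tz": -7,"roll": 0},
    {"gripper": -0.3,"tx": -10,"ty": -3.4,"tz": -11,"roll": 0},
    {"gripper": -0.3,"tx": -10,"ty": -5,"tz": -15,"roll": 0},
    {"gripper": -0.3,"tx": -10,"ty": -6.2,"tz": -19,"roll": 0},
    {"gripper": -0.3,"tx": -10,"ty": -7.4,"tz": -23,"roll": 0},
    {"gripper": -0.3,"tx": -10,"ty": -8.6,"tz": -27,"roll": 0},
    {"gripper": -0.3,"tx": -10,"ty": -9.8,"tz": -31,"roll": 0},
    {"gripper": -0.3,"tx": -10,"ty": -10.8,"tz": -34,"roll": 0},
    {"gripper": -0.3,"tx": -10,"ty": -11.3,"tz": -36.4,"roll": 0},
    {"gripper": -0.3,"tx": -10,"ty": -11.3,"tz": -36.4,"roll": 0}
  ]
}}

```text
time_s: 7.1
ee_pos: [0.5855, 0.1428, 0.1098]
tool_rot: [1.689, 0.809, -1.688]
wrist_force: [-0.2, -0.8, -0.2]
gripper_width: 0.0616
```

Request:
{"op": "apply_moves", "data": {
  "targets": [
    {"gripper": -0.3,"tx": 1.5,"ty": 0,"tz": 0,"roll": 0},
    {"gripper": -0.3,"tx": 3,"ty": 0,"tz": 0,"roll": 0},
    {"gripper": -0.3,"tx": 3,"ty": 0,"tz": 0,"roll": 0},
    {"gripper": -0.3,"tx": 3,"ty": 0,"tz": 0,"roll": 0}
  ]
}}

```text
time_s: 7.5
ee_pos: [0.5843, 0.1392, 0.08]
tool_rot: [1.69, 0.806, -1.693]
wrist_force: [0.8, -0.1, -0.7]
gripper_width: 0.0616
```

Run:
```python
from h import *
for n in('side','top'):
    im=bot.grab_frame(n); np.save(f'pics/{n}3.npy',im)
s=np.load('pics/side3.npy'); t=np.load('pics/top3.npy')
a=cv2.resize(s[165:245,195:275],(400,400),interpolation=cv2.INTER_CUBIC)
b=cv2.resize(t[130:210,215:295],(400,400),interpolation=cv2.INTER_CUBIC)
cv2.imwrite('pics/c3.png',np.hstack([a,b])[:,:,::-1])
print(delta([.5855,.141,.06],-39))
```

```text
{'t': array([ 2.11, -0.08, -0.14]), 'roll': np.float64(-0.051915257510756874), 'cur': np.float64(-39.05191525751076), 'axes': array([[ 0.001,  0.777, -0.63 ],
       [-0.   , -0.63 , -0.777],
       [-1.   ,  0.001, -0.001]])}
```

View pics/c3.png

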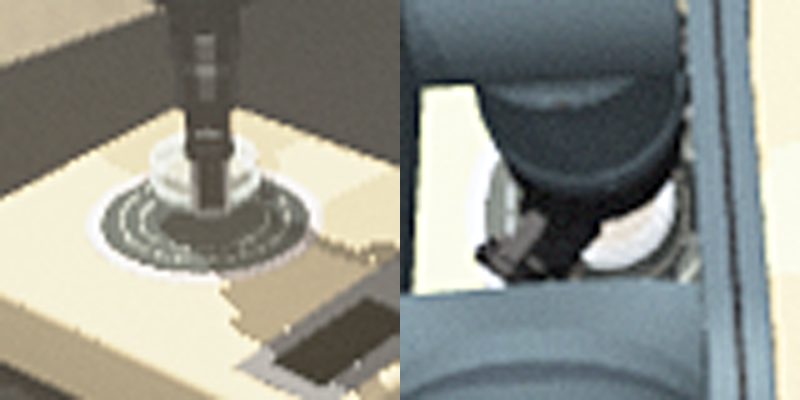

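Request:
{"op": "apply_moves", "data": {
  "targets": [
    {"gripper": -0.3,"tx": 0.8,"ty": -0.1,"tz": -0.15,"roll": 0},
    {"gripper": -0.3,"tx": 1.6,"ty": -0.1,"tz": -0.15,"roll": 0},
    {"gripper": -0.3,"tx": 1.9,"ty": -0.1,"tz": -0.15,"roll": 0},
    {"gripper": -0.3,"tx": 1.9,"ty": -0.1,"tz": -0.15,"roll": 0},
    {"gripper": -0.3,"tx": 1.9,"ty": -0.1,"tz": -0.15,"roll": 0}
  ]
}}

```text
time_s: 8.1
ee_pos: [0.5849, 0.1417, 0.0611]
tool_rot: [1.69, 0.806, -1.691]
wrist_force: [0.4, -0.2, -0.0]
gripper_width: 0.0615
```

Request:
{"op": "apply_moves", "data": {
  "targets": [
    {"gripper": -0.3,"tx": 0.1,"ty": 0,"tz": 0,"roll": 0},
    {"gripper": -0.3,"tx": 0.2,"ty": 0,"tz": 0,"roll": 0},
    {"gripper": -0.3,"tx": 0.2,"ty": 0,"tz": 0,"roll": 0}
  ]
}}

```text
time_s: 8.4
ee_pos: [0.5849, 0.1416, 0.0593]
tool_rot: [1.691, 0.806, -1.691]
wrist_force: [-0.8, 0.6, -1.1]
gripper_width: 0.0617
```

Run:
```python
from h import *
for n in('side',):
    im=bot.grab_frame(n); np.save(f'pics/{n}4.npy',im)
s=np.load('pics/side4.npy')
a=cv2.resize(s[175:245,195:275],(800,700),interpolation=cv2.INTER_CUBIC)[:600]
cv2.imwrite('pics/c4.png',a[:,:,::-1])
print(delta([.5855,.141,.06],-39))
```

```text
{'t': array([-0.07,  0.09,  0.01]), 'roll': np.float64(-0.022815296014726982), 'cur': np.float64(-39.022815296014734), 'axes': array([[-0.   ,  0.777, -0.63 ],
       [ 0.   , -0.63 , -0.777],
       [-1.   , -0.   , -0.   ]])}
```

View pics/c4.png

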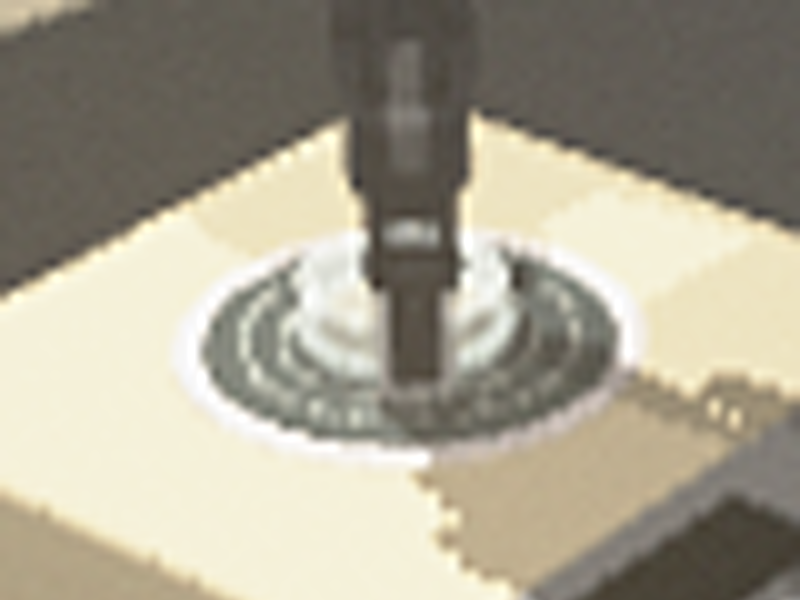

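Request:
{"op": "apply_moves", "data": {
  "targets": [
    {"gripper": -0.3,"tx": 0.1,"ty": 0,"tz": 0,"roll": 0},
    {"gripper": -0.3,"tx": 0.15,"ty": 0,"tz": 0,"roll": 0},
    {"gripper": -0.3,"tx": 0.15,"ty": 0,"tz": 0,"roll": 0}
  ]
}}

```text
time_s: 8.75
ee_pos: [0.585, 0.1416, 0.0581]
tool_rot: [1.691, 0.806, -1.69]
wrist_force: [-0.4, -0.1, 2.1]
gripper_width: 0.0617
```

Request:
{"op": "apply_moves", "data": {
  "targets": [
    {"gripper": -0.3,"tx": 0.1,"ty": 0,"tz": 0,"roll": 0},
    {"gripper": -0.3,"tx": 0.1,"ty": 0,"tz": 0,"roll": 0}
  ]
}}

```text
time_s: 8.95
ee_pos: [0.585, 0.1416, 0.058]
tool_rot: [1.691, 0.806, -1.69]
wrist_force: [-3.7, -1.1, 8.9]
gripper_width: 0.0615
```

Request:
{"op": "apply_moves", "data": {
  "targets": [
    {"gripper": -0.3,"tx": -0.05,"ty": 0,"tz": 0,"roll": 0},
    {"gripper": -0.3,"tx": -0.08,"ty": 0,"tz": 0,"roll": 0},
    {"gripper": -0.3,"tx": -0.08,"ty": 0,"tz": 0,"roll": 0},
    {"gripper": -0.6,"tx": -0.08,"ty": 0,"tz": 0,"roll": 0},
    {"gripper": -0.65,"tx": -0.08,"ty": 0,"tz": 0,"roll": 0},
    {"gripper": -0.65,"tx": -0.08,"ty": 0,"tz": 0,"roll": 0}
  ]
}}

```text
time_s: 9.55
ee_pos: [0.5848, 0.1416, 0.0572]
tool_rot: [1.69, 0.806, -1.691]
wrist_force: [-0.7, -0.1, 0.6]
gripper_width: 0.0707
```

Run:
```python
from h import *
for n in('side','top'):
    im=bot.grab_frame(n); np.save(f'pics/{n}5.npy',im)
s=np.load('pics/side5.npy');t=np.load('pics/top5.npy')
a=cv2.resize(s[185:235,210:260],(400,400),interpolation=cv2.INTER_CUBIC)
b=cv2.resize(t[150:200,230:280],(400,400),interpolation=cv2.INTER_CUBIC)
cv2.imwrite('pics/c5.png',np.hstack([a,b])[:,:,::-1])
print(delta([.5855,.141,.06],-39))
```

```text
{'t': array([-0.27,  0.09,  0.01]), 'roll': np.float64(-0.022432253283653836), 'cur': np.float64(-39.02243225328366), 'axes': array([[-0.   ,  0.777, -0.63 ],
       [-0.   , -0.63 , -0.777],
       [-1.   , -0.   ,  0.   ]])}
```

View pics/c5.png

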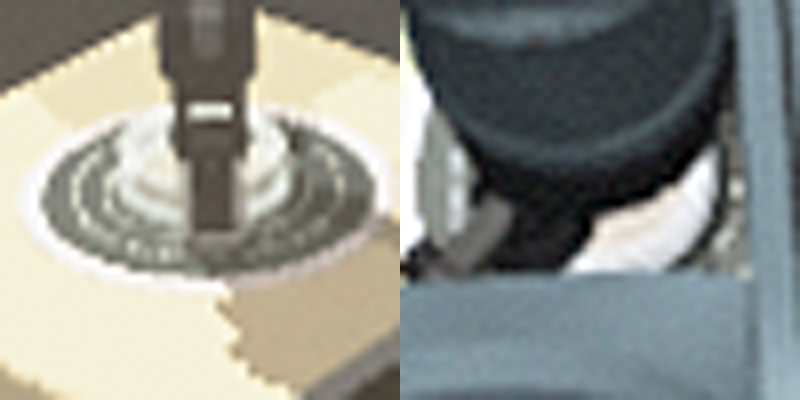

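Run:
```python
from h import *
s=np.load('pics/side5.npy').astype(int)
g=s.max(2)
for r in range(199,215): print(r,list(g[r,214:260]))
tcp=bot.observe()['ee_pos']; print(proj('side',tcp+[0,0,.007]), proj('side',tcp-np.array([.777,-.63,0])*.036+[0,0,.01]))
# disc edges
```

```text
199 [np.int64(246), np.int64(246), np.int64(244), np.int64(237), np.int64(238), np.int64(238), np.int64(237), np.int64(238), np.int64(238), np.int64(242), np.int64(242), np.int64(243), np.int64(243), np.int64(240), np.int64(245), np.int64(245), np.int64(248), np.int64(221), np.int64(79), np.int64(139), np.int64(193), np.int64(191), np.int64(181), np.int64(182), np.int64(185), np.int64(81), np.int64(129), np.int64(251), np.int64(243), np.int64(219), np.int64(207), np.int64(202), np.int64(244), np.int64(235), np.int64(247), np.int64(243), np.int64(247), np.int64(246), np.int64(245), np.int64(245), np.int64(245), np.int64(245), np.int64(245), np.int64(245), np.int64(245), np.int64(245)]
200 [np.int64(245), np.int64(246), np.int64(246), np.int64(244), np.int64(244), np.int64(237), np.int64(238), np.int64(241), np.int64(244), np.int64(248), np.int64(224), np.int64(207), np.int64(236), np.int64(240), np.int64(243), np.int64(239), np.int64(237), np.int64(169), np.int64(80), np.int64(99), np.int64(92), np.int64(89), np.int64(74), np.int64(76), np.int64(79), np.int64(86), np.int64(106), np.in
[... 9257 characters left out ...]
np.int64(170), np.int64(128), np.int64(135), np.int64(136), np.int64(160), np.int64(169), np.int64(178), np.int64(169), np.int64(138), np.int64(136), np.int64(142), np.int64(138), np.int64(148), np.int64(169), np.int64(178), np.int64(180), np.int64(149), np.int64(127), np.int64(144), np.int64(143), np.int64(140), np.int64(144), np.int64(151), np.int64(135), np.int64(104), np.int64(112), np.int64(127), np.int64(102), np.int64(104), np.int64(120), np.int64(142), np.int64(111), np.int64(117), np.int64(103), np.int64(100), np.int64(110), np.int64(151), np.int64(188), np.int64(198), np.int64(163), np.int64(157), np.int64(154), np.int64(158)]
[236.55591652 207.93993543] [236.7909185  213.39842314]
```

Side view, finger clear of the ring:
- The lid is centred at column 234.7, the stage disc at 235.5 and the finger at 236.0.
- So the dish stands about 2.4 mm from the stage middle, and the TCP is about 3.7 mm off the dish axis along tool z.

I'll shift by that amount and take the skirt with the tips about 10 mm above the underside.

Request:
{"op": "apply_moves", "data": {
  "force": 20,
  "targets": [
    {"gripper": -0.65,"tx": -0.5,"ty": 0,"tz": -0.2,"roll": 0},
    {"gripper": -0.65,"tx": -0.95,"ty": 0,"tz": -0.37,"roll": 0},
    {"gripper": -0.65,"tx": -0.95,"ty": 0,"tz": -0.37,"roll": 0},
    {"gripper": -0.65,"tx": -0.95,"ty": 0,"tz": -0.37,"roll": 0},
    {"gripper": -0.45,"tx": -0.95,"ty": 0,"tz": -0.37,"roll": 0},
    {"gripper": -0.35,"tx": -0.95,"ty": 0,"tz": -0.37,"roll": 0},
    {"gripper": -0.25,"tx": -0.95,"ty": 0,"tz": -0.37,"roll": 0},
    {"gripper": -0.25,"tx": -0.95,"ty": 0,"tz": -0.37,"roll": 0},
    {"gripper": -0.25,"tx": -0.95,"ty": 0,"tz": -0.37,"roll": 0}
  ]
}}

```text
time_s: 10.55
ee_pos: [0.5872, 0.1445, 0.0674]
tool_rot: [1.691, 0.806, -1.691]
wrist_force: [-2.1, 0.5, 5.4]
gripper_width: 0.0601
```

```bash
cat >> h.py <<'E'
def side(k):
    s=bot.grab_frame('side'); np.save(f'pics/side{k}.npy',s)
    a=cv2.resize(s[180:230,205:265],(720,600),interpolation=cv2.INTER_CUBIC)
    cv2.imwrite(f'pics/c{k}.png',a[:,:,::-1]); o=bot.observe(); print(o['time_s'],o['ee_pos'],o['gripper_width'],o['wrist_force'])
    return s
E
python3 - <<'E'
from h import *
side(6)
E
```

```text
10.6 [0.58719654 0.14452987 0.06738538] 0.060101256138771174 [-2.98029731 -0.78674114  5.67395651]
```

View pics/c6.png

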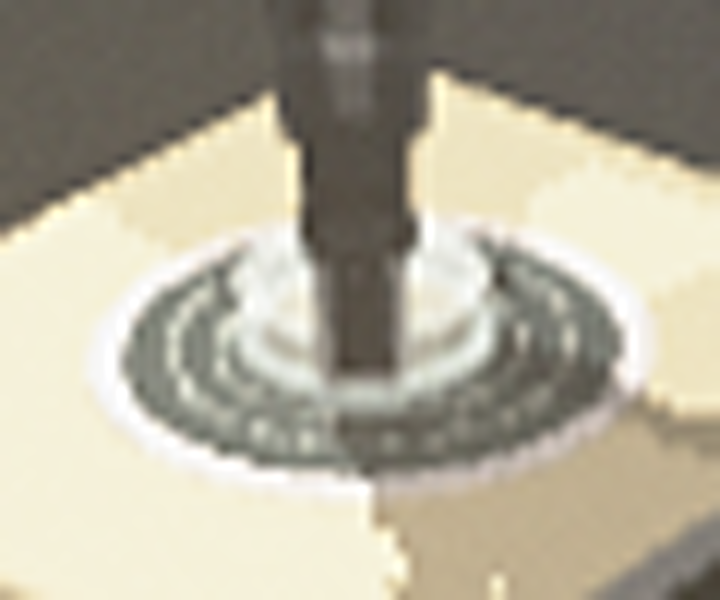

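Request:
{"op": "apply_moves", "data": {
  "targets": [
    {"gripper": -0.25,"tx": -0.3,"ty": 0,"tz": 0,"roll": 0},
    {"gripper": -0.25,"tx": -0.6,"ty": 0,"tz": 0,"roll": 0},
    {"gripper": -0.25,"tx": -0.95,"ty": 0,"tz": 0,"roll": 0},
    {"gripper": -0.25,"tx": -1.05,"ty": 0,"tz": 0,"roll": 0},
    {"gripper": -0.25,"tx": -1.05,"ty": 0,"tz": 0,"roll": 0},
    {"gripper": -0.25,"tx": -1.05,"ty": 0,"tz": 0,"roll": 0}
  ]
}}

```text
time_s: 11.2
ee_pos: [0.5872, 0.1445, 0.0776]
tool_rot: [1.691, 0.806, -1.691]
wrist_force: [-0.5, -0.7, 0.1]
gripper_width: 0.0599
```

Run:
```python
from h import *
side(7)
```

```text
11.25 [0.58717206 0.14452084 0.0774823 ] 0.0599963018496873 [0.45689169 0.1439782  0.08054437]
```

View pics/c7.png

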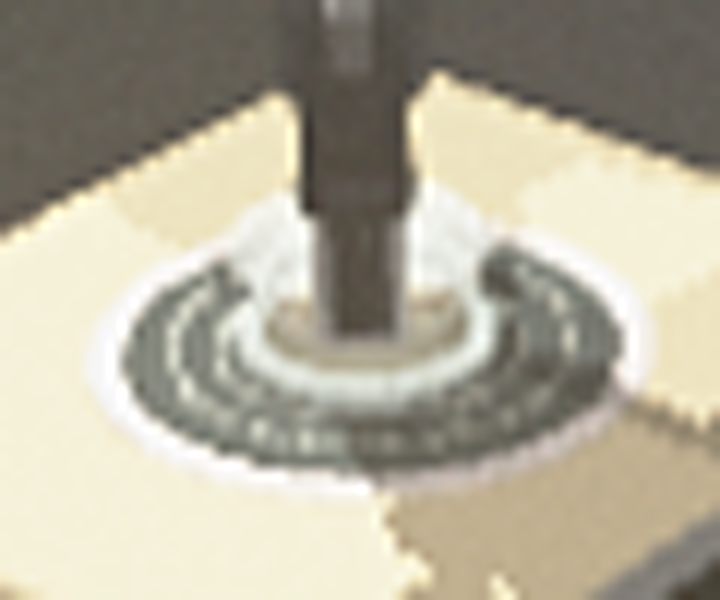

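Request:
{"op": "apply_moves", "data": {
  "targets": [
    {"gripper": -0.25,"tx": 0,"ty": 0,"tz": 0.3,"roll": 0},
    {"gripper": -0.25,"tx": 0,"ty": 0,"tz": 0.45,"roll": 0},
    {"gripper": -0.25,"tx": 0,"ty": 0,"tz": 0.45,"roll": 0},
    {"gripper": -0.25,"tx": 0.15,"ty": 0,"tz": 0.45,"roll": 0},
    {"gripper": -0.25,"tx": 0.25,"ty": 0,"tz": 0.45,"roll": 0},
    {"gripper": -0.25,"tx": 0.35,"ty": 0,"tz": 0.45,"roll": 0},
    {"gripper": -0.25,"tx": 0.35,"ty": 0,"tz": 0.45,"roll": 0}
  ]
}}

```text
time_s: 11.95
ee_pos: [0.5844, 0.141, 0.0741]
tool_rot: [1.691, 0.806, -1.691]
wrist_force: [-0.2, -1.6, 1.0]
gripper_width: 0.0601
```

Request:
{"op": "apply_moves", "data": {
  "targets": [
    {"gripper": -0.25,"tx": 0.1,"ty": 0,"tz": 0,"roll": 0},
    {"gripper": -0.25,"tx": 0.15,"ty": 0,"tz": 0,"roll": 0},
    {"gripper": -0.25,"tx": 0.15,"ty": 0,"tz": 0,"roll": 0}
  ]
}}

```text
time_s: 12.25
ee_pos: [0.5845, 0.1411, 0.0728]
tool_rot: [1.691, 0.806, -1.69]
wrist_force: [-1.0, -0.8, 3.5]
gripper_width: 0.0599
```

Run:
```python
from h import *
side(8)
```

```text
12.3 [0.58455423 0.14103901 0.07284808] 0.060242724181792856 [-1.1838486  -0.4816897   2.93903019]
```

View pics/c8.png

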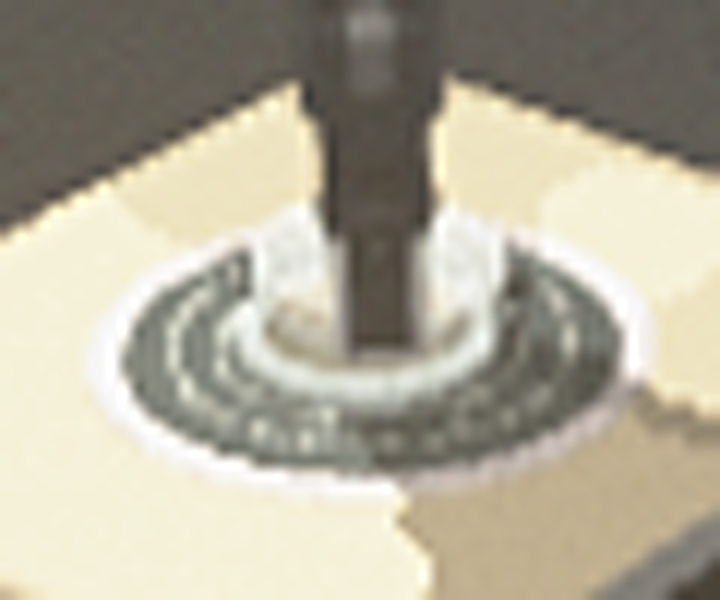

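Request:
{"op": "apply_moves", "data": {
  "targets": [
    {"gripper": -0.25,"tx": 0.07,"ty": 0,"tz": 0,"roll": 0},
    {"gripper": -0.25,"tx": 0.12,"ty": 0,"tz": 0,"roll": 0},
    {"gripper": -0.25,"tx": 0.12,"ty": 0,"tz": 0,"roll": 0}
  ]
}}

```text
time_s: 12.6
ee_pos: [0.5846, 0.1411, 0.0714]
tool_rot: [1.691, 0.806, -1.69]
wrist_force: [0.3, 0.2, 3.7]
gripper_width: 0.0603
```

Request:
{"op": "apply_moves", "data": {
  "targets": [
    {"gripper": -0.25,"tx": 0.07,"ty": 0,"tz": 0,"roll": 0},
    {"gripper": -0.25,"tx": 0.12,"ty": 0,"tz": 0,"roll": 0},
    {"gripper": -0.25,"tx": 0.12,"ty": 0,"tz": 0,"roll": 0}
  ]
}}

```text
time_s: 12.9
ee_pos: [0.5848, 0.1411, 0.0705]
tool_rot: [1.691, 0.806, -1.69]
wrist_force: [-0.9, -0.2, 5.1]
gripper_width: 0.0607
```

Run:
```python
from h import *
side(9)
```

```text
12.95 [0.5848089  0.14117078 0.07048193] 0.06022342083055433 [-6.18208050e-04  1.60501936e+00  4.62845570e+00]
```

View pics/c9.png

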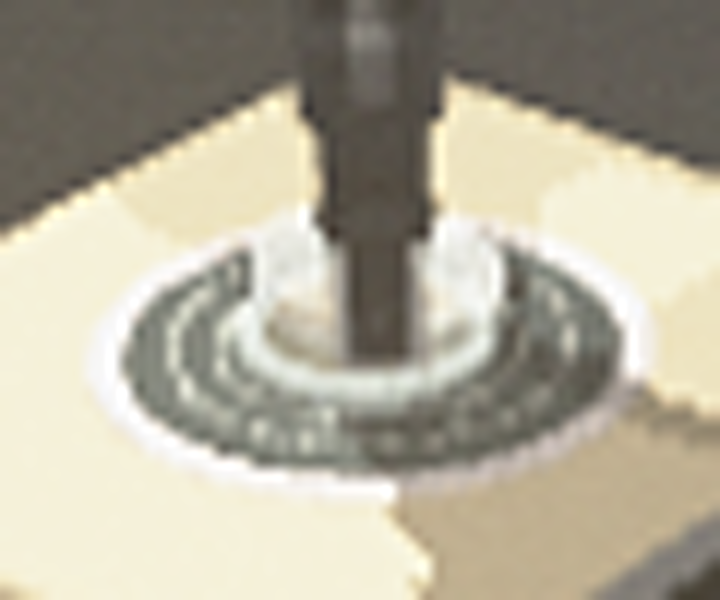

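Request:
{"op": "apply_moves", "data": {
  "targets": [
    {"gripper": -0.25,"tx": 0.07,"ty": 0,"tz": 0,"roll": 0},
    {"gripper": -0.25,"tx": 0.1,"ty": 0,"tz": 0,"roll": 0},
    {"gripper": -0.25,"tx": 0.1,"ty": 0,"tz": 0,"roll": 0}
  ]
}}

```text
time_s: 13.25
ee_pos: [0.5849, 0.1411, 0.0703]
tool_rot: [1.692, 0.806, -1.689]
wrist_force: [-1.8, -0.2, 9.2]
gripper_width: 0.0599
```

Run:
```python
from h import *
side(10)
for k in (6,7,10):
    s=np.load(f'pics/side{k}.npy').astype(float).max(2)
    print(k)
    for r in range(195,212): print(r,*s[r,222:232].astype(int),'|',*s[r,241:251].astype(int))
```

```text
13.3 [0.58485216 0.14117966 0.07035441] 0.060109357638144706 [-1.94926689 -0.37114783 10.01025495]
6
195 238 237 238 237 238 238 240 247 98 84 | 238 238 238 238 238 237 238 237 237 244
196 237 238 237 237 237 239 240 249 110 85 | 238 238 237 237 237 237 237 237 244 246
197 238 238 237 237 237 238 240 230 90 82 | 239 239 239 238 238 238 238 238 246 245
198 237 238 238 238 239 240 243 229 78 84 | 242 238 245 245 237 243 240 240 246 245
199 238 242 242 245 243 240 249 230 78 87 | 242 242 229 206 203 242 233 247 248 247
200 245 248 225 209 234 240 245 237 126 82 | 237 242 230 198 132 181 171 222 243 251
201 230 205 154 206 229 239 228 235 171 98 | 229 231 237 241 172 118 121 143 176 231
202 157 116 186 240 233 227 221 236 234 142 | 236 225 227 240 224 99 134 169 135 137
203 167 125 217 235 240 228 239 240 246 155 | 237 237 239 244 223 82 109 153 164 168
204 189 123 168 233 246 238 240 237 240 152 | 235 237 244 245 182 149 110 125 149 158
205 158 128 141 245 246 244 232 233 239 168 | 234 238 236 229 203 179 149 123 124 132
206 135 169 221 237 240 234 235 241 240 181 | 234 229 204 201 228 
[... 2641 characters left out ...]
 229 242 116 95 159 160
204 187 134 126 123 224 220 236 241 236 235 | 239 236 242 243 236 236 95 90 144 153
205 158 136 170 238 223 222 206 218 232 234 | 238 237 236 244 248 204 140 112 125 129
206 136 171 232 247 228 197 189 207 209 218 | 242 232 219 229 237 156 124 104 127 125
207 140 219 222 236 231 161 177 196 207 210 | 221 191 182 210 220 134 87 120 126 127
208 141 206 181 234 232 182 162 176 188 194 | 184 164 183 223 234 129 94 133 105 105
209 140 181 150 219 235 224 187 166 169 177 | 194 200 226 235 196 109 93 132 92 94
210 143 219 134 177 211 232 225 218 205 187 | 223 230 221 190 134 101 119 110 94 94
211 138 183 168 137 164 188 215 233 231 223 | 218 196 165 123 107 114 116 99 100 94
```

View pics/c10.png

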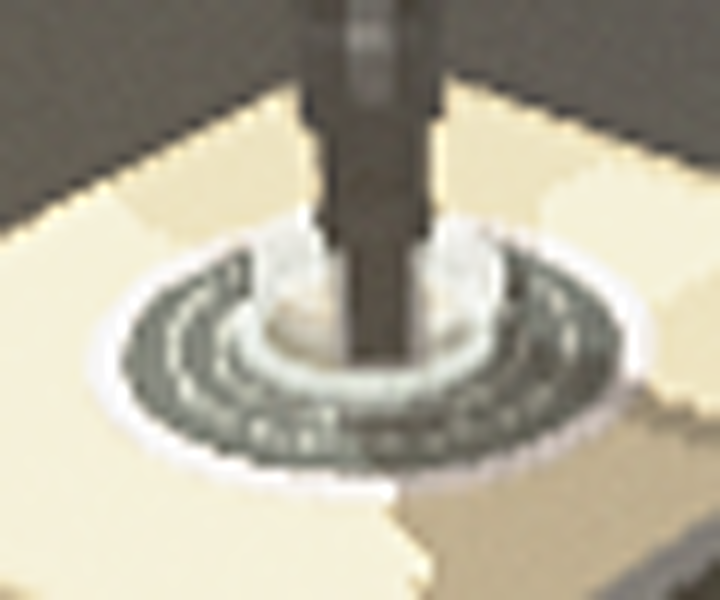

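Force rose to 10 N with the TCP stalled at 70.3 mm, so the lid is propped at both ends. The picture gives a tilt of only about 0.13–0.14, which is too close to the limit. I'll prop it 3 mm further over to get a larger angle.

Request:
{"op": "apply_moves", "data": {
  "targets": [
    {"gripper": -0.25,"tx": -0.3,"ty": 0,"tz": 0,"roll": 0},
    {"gripper": -0.25,"tx": -0.35,"ty": 0,"tz": 0.15,"roll": 0},
    {"gripper": -0.25,"tx": -0.35,"ty": 0,"tz": 0.3,"roll": 0},
    {"gripper": -0.25,"tx": -0.35,"ty": 0,"tz": 0.3,"roll": 0},
    {"gripper": -0.25,"tx": -0.25,"ty": 0,"tz": 0.3,"roll": 0},
    {"gripper": -0.25,"tx": -0.15,"ty": 0,"tz": 0.3,"roll": 0},
    {"gripper": -0.25,"tx": -0.1,"ty": 0,"tz": 0.3,"roll": 0},
    {"gripper": -0.25,"tx": -0.1,"ty": 0,"tz": 0.3,"roll": 0}
  ]
}}

```text
time_s: 14.1
ee_pos: [0.5824, 0.1386, 0.0707]
tool_rot: [1.69, 0.806, -1.691]
wrist_force: [-1.7, -0.1, 5.6]
gripper_width: 0.06
```

Request:
{"op": "apply_moves", "data": {
  "targets": [
    {"gripper": -0.25,"tx": 0.05,"ty": 0,"tz": 0,"roll": 0},
    {"gripper": -0.25,"tx": 0.1,"ty": 0,"tz": 0,"roll": 0},
    {"gripper": -0.25,"tx": 0.1,"ty": 0,"tz": 0,"roll": 0}
  ]
}}

```text
time_s: 14.4
ee_pos: [0.5825, 0.1386, 0.0705]
tool_rot: [1.691, 0.806, -1.69]
wrist_force: [-3.4, -0.9, 10.9]
gripper_width: 0.06
```

Run:
```python
from h import *
side(11)
```

```text
14.45 [0.58248185 0.13861816 0.07045804] 0.06047061658440552 [-4.69862825 -0.59536008 11.00149818]
```

View pics/c11.png

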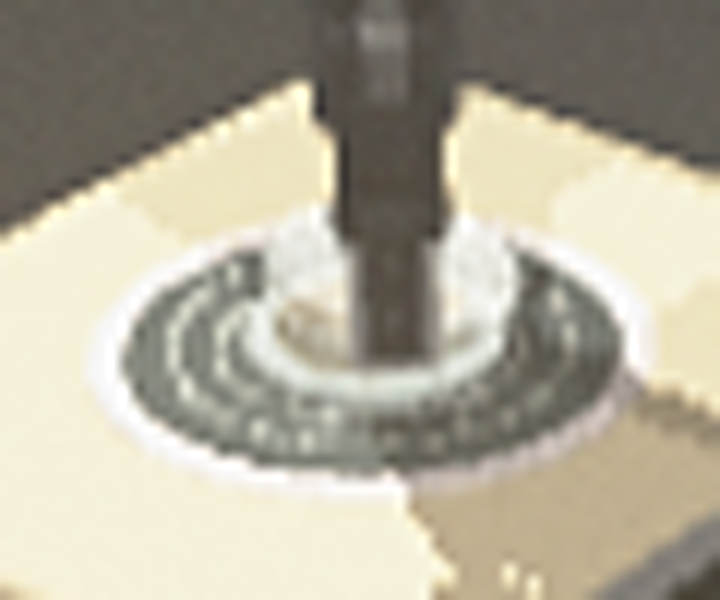

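Run:
```python
from h import *
for k in (10,11):
    s=np.load(f'pics/side{k}.npy').astype(float).max(2)
    print(k)
    for r in range(196,213): print(r,*s[r,222:234].astype(int),'|',*s[r,239:251].astype(int))
s=np.load('pics/side11.npy'); c=s[190:218,216:256].astype(np.float32)
lab=np.clip((c-120)*255/130,0,255)
# local contrast: emphasise chroma+lum near white
hi=np.clip((c-200)*5,0,255).astype(np.uint8)
cv2.imwrite('pics/c11b.png',cv2.resize(hi,(800,560),interpolation=cv2.INTER_CUBIC)[:,:,::-1])
```

```text
10
196 237 237 237 238 238 238 237 239 243 186 79 86 | 82 105 234 241 237 238 238 237 237 236 237 244
197 238 237 236 237 237 237 239 243 253 140 81 85 | 83 85 194 243 239 238 237 238 237 237 237 246
198 238 238 237 238 239 243 244 244 251 113 79 87 | 82 87 221 249 245 243 235 242 239 239 238 246
199 238 241 242 245 245 242 238 236 238 212 75 82 | 79 90 241 242 243 234 212 238 232 247 243 247
200 244 248 225 211 241 228 234 230 230 239 104 100 | 120 173 241 236 237 233 228 194 169 221 231 252
201 238 204 152 126 232 233 227 227 226 232 174 144 | 155 200 233 230 235 234 235 225 115 135 164 232
202 170 128 178 126 235 232 219 231 235 244 206 159 | 149 213 238 225 226 234 230 246 121 109 135 139
203 164 137 161 126 228 227 239 242 238 241 204 160 | 140 216 241 237 236 243 229 242 116 95 159 160
204 187 134 126 123 224 220 236 241 236 235 208 155 | 142 193 239 236 242 243 236 236 95 90 144 153
205 158 136 170 238 223 222 206 218 232 234 221 157 | 140 187 238 237 236 244 248 204 140 112 125 129
206 136 171 232 247 228 197 189 207 209 218 210 156 | 141 193 242 232 219 229 237 156 124 104 1
[... 1610 characters left out ...]
6 137 171 215 194 242 221 181 205 186 183 207 220 | 85 118 165 243 228 224 233 235 150 102 108 127
207 141 221 181 196 239 225 151 188 179 191 203 214 | 89 122 162 220 194 191 218 214 130 114 90 125
208 138 207 134 207 236 230 196 163 165 185 190 205 | 86 117 160 180 172 193 226 233 108 128 92 109
209 140 184 135 173 226 233 224 194 169 172 174 182 | 90 113 159 194 211 226 226 185 98 127 95 93
210 143 221 135 143 177 224 232 226 206 185 184 175 | 155 156 185 228 232 217 177 115 129 107 97 95
211 141 184 168 137 136 175 194 229 229 222 218 222 | 224 224 208 220 193 164 123 115 121 104 101 103
212 137 134 160 176 171 140 143 184 195 194 206 215 | 213 199 180 170 128 159 144 110 104 105 123 140
```

View pics/c11b.png

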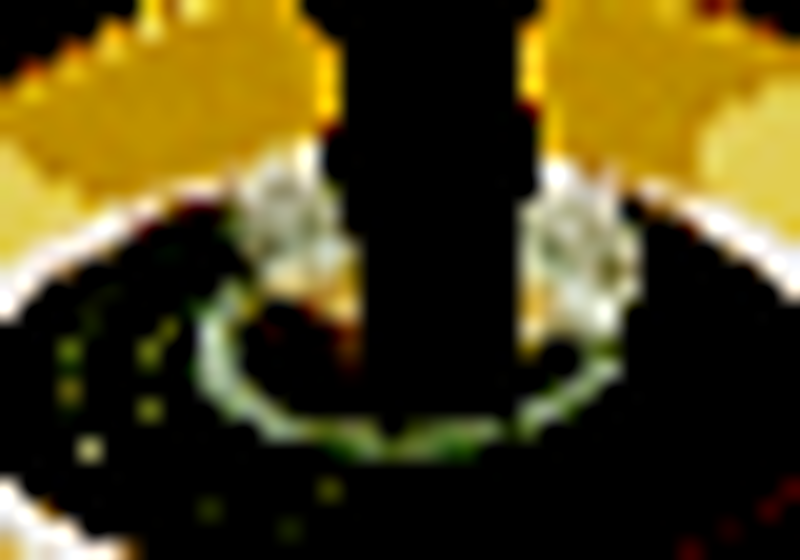

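Run:
```python
from h import *
for k in (6,7,10,11):
    s=np.load(f'pics/side{k}.npy').astype(int); c=s[...,0]-s[...,2]
    print(k)
    for r in range(193,208): print(r,*['%3d'%x for x in c[r,222:234]],'|',*['%3d'%x for x in c[r,239:251]])
```

```text
6
193  41  47  44  44  43  44  45  50  12  14  13  16 |  54  44  44  45  44  44  43  45  43  43  46  44
194  46  45  45  45  43  46  45  50  15  15  16  17 |  53  43  46  44  45  45  42  43  45  45  43  44
195  42  46  44  44  44  44  43  48  19  17  19  17 |  54  44  44  44  43  44  44  45  46  45  44  33
196  44  43  44  45  45  43  44  47  21  16  18  19 |  54  44  45  45  46  44  44  43  45  44  32  27
197  43  44  44  46  45  48  48  57  18  17  15  19 |  35  28  37  38  38  46  47  45  46  45  28  28
198  46  45  47  46  38  28  27  24  15  17  16  17 |  14  11  12  18  12  14  26  22  36  38  29  28
199  47  27  27  14  13  11   5   7  18  18  14  16 |  15   4   4   5   9  20  21  15  24  14  10  15
200  14  10  26  21   6   6   3   6   9  17  16  16 |  12   6   5   4   4   9   7  15  13  17  12   1
201  13  20  11   9   7   6   7   7   9  17  17  17 |   8   6   7   6   5   5   9   6   7   8  10  10
202  11   7  15   6   8   6   6   4   5  16  14  17 |   5   3   4   5   6   6   9  11  11   8   6   4
203  10   8  11   7   4   5   4   8   7  14  15  16 |  15  13   9   6   3   4 
[... 4329 characters left out ...]
11   8   7   7   8   8   6   8   9  13 |  16  15  16   7   8   5  10   8   8   8  11  19
202  12   8  15   7   8  10  10   8   5   7   2  10 |  16  13  15   7   7   9   8   9   8  10  10  10
203  10   7  12   8  10  13  11   6  11  13  13  23 |  16  13  20  10   7   6   9  13  11  12  15  14
204  15   7   7   9   9   8  12  15  18  22  26  29 |  17  13  20  22  17   3   5   9   7  13  13  11
205  10   8  12  12   5   4  21  39  35  37  23  22 |  18  14  19  29  19   7   4   3  13   8  10   9
206   8  11  15  12   2  12  33  28  37  37  36  35 |  17  13  17  15  13  10   6   5  13  10  12   7
207  10  16  11   8   2   6  32  25  29  23  29  29 |  17  16  16  20  17  16   8  11  10  15  12   5
```

Run:
```python
from h import *
o=bot.observe(); c=o['ee_pos']; M=R.from_rotvec(o['tool_rot']).as_matrix()
z=M[:,2]; a=proj('side',c-.03*z); b=proj('side',c+.03*z); print(a,b,(b-a)[1]/(b-a)[0])
for th in (.1,.135,.19,.23):
    d=z*np.cos(th)-np.array([0,0,1])*np.sin(th); a=proj('side',c-.03*d); b=proj('side',c+.03*d); print(th,(b-a)[1]/(b-a)[0])
t=bot.grab_frame('top'); np.save('pics/top11.npy',t)
cv2.imwrite('pics/c11t.png',cv2.resize(t[145:200,225:285],(720,660)[:2],interpolation=cv2.INTER_CUBIC)[:600,:,::-1])
```

```text
[227.29040451 206.43585558] [248.27829034 205.58264058] -0.04065273663992624
0.1 0.046104587645336745
0.135 0.07665308231926411
0.19 0.12512854872005214
0.23 0.160897677568315
```

View pics/c11t.png

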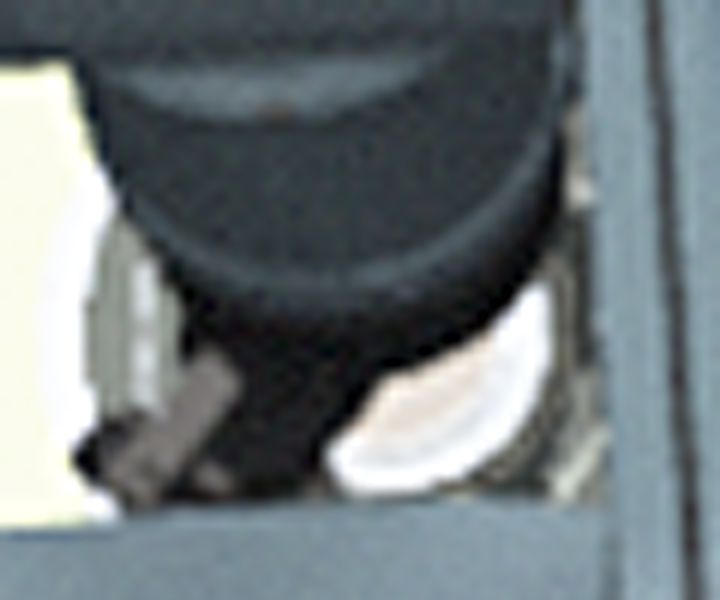

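The camera's own slope for level lines is −0.04 (the flat lid in picture 7 agrees). Against that, the present tilt reads only about 0.10–0.14, so it isn't enough. I'll lift the lid, offset it about 10 mm and press, so the side crossings of the skirt bear on the rim and tilt it further. Then I'll come back over centre to hold it.

Request:
{"op": "apply_moves", "data": {
  "targets": [
    {"gripper": -0.25,"tx": -0.3,"ty": 0,"tz": 0,"roll": 0},
    {"gripper": -0.25,"tx": -0.65,"ty": 0,"tz": 0,"roll": 0},
    {"gripper": -0.25,"tx": -0.65,"ty": 0,"tz": 0.3,"roll": 0},
    {"gripper": -0.25,"tx": -0.65,"ty": 0,"tz": 0.55,"roll": 0},
    {"gripper": -0.25,"tx": -0.65,"ty": 0,"tz": 0.55,"roll": 0},
    {"gripper": -0.25,"tx": -0.5,"ty": 0,"tz": 0.55,"roll": 0},
    {"gripper": -0.25,"tx": -0.4,"ty": 0,"tz": 0.55,"roll": 0},
    {"gripper": -0.25,"tx": -0.4,"ty": 0,"tz": 0.55,"roll": 0}
  ]
}}

```text
time_s: 15.3
ee_pos: [0.5789, 0.1344, 0.0728]
tool_rot: [1.69, 0.806, -1.691]
wrist_force: [0.4, 0.5, -0.2]
gripper_width: 0.06
```

```bash
cat >> h.py <<'E'
def hi(k):
    s=side(k); c=s[188:218,216:256].astype(np.float32)
    cv2.imwrite(f'pics/h{k}.png',cv2.resize(np.clip((c-160)*2.7,0,255).astype(np.uint8),(800,600),interpolation=cv2.INTER_CUBIC)[:,:,::-1])
E
python3 -c "
from h import *
hi(12)"
```

```text
15.35 [0.57900813 0.13442948 0.07298419] 0.05994332186106893 [ 0.34518979  1.33943755 -0.72514322]
```

View pics/h12.png

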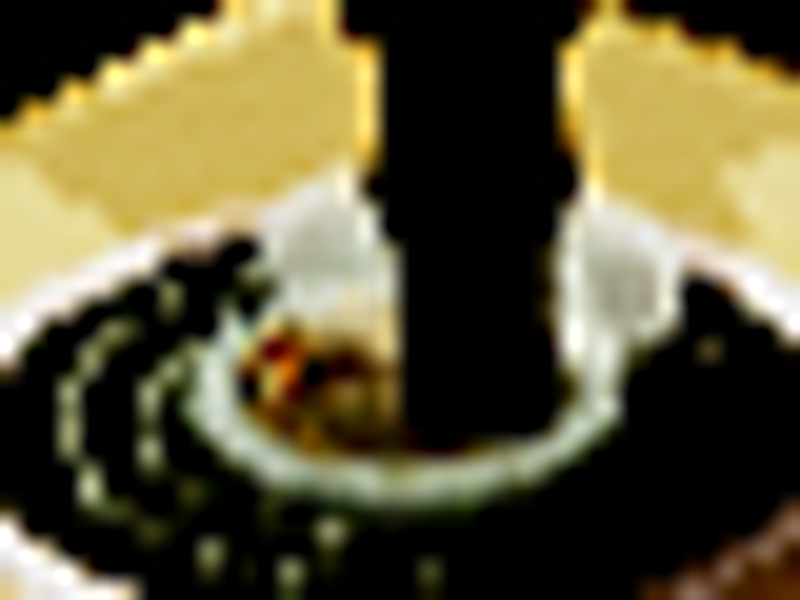

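Request:
{"op": "apply_moves", "data": {
  "targets": [
    {"gripper": -0.25,"tx": 0.05,"ty": 0,"tz": 0,"roll": 0},
    {"gripper": -0.25,"tx": 0.1,"ty": 0,"tz": 0,"roll": 0},
    {"gripper": -0.25,"tx": 0.1,"ty": 0,"tz": 0,"roll": 0}
  ]
}}

```text
time_s: 15.65
ee_pos: [0.5792, 0.1344, 0.0724]
tool_rot: [1.691, 0.806, -1.69]
wrist_force: [-0.4, 0.1, 1.5]
gripper_width: 0.0602
```

Request:
{"op": "apply_moves", "data": {
  "targets": [
    {"gripper": -0.25,"tx": 0.05,"ty": 0,"tz": 0,"roll": 0},
    {"gripper": -0.25,"tx": 0.07,"ty": 0,"tz": 0,"roll": 0},
    {"gripper": -0.25,"tx": 0.07,"ty": 0,"tz": 0,"roll": 0}
  ]
}}

```text
time_s: 15.95
ee_pos: [0.5792, 0.1344, 0.0719]
tool_rot: [1.691, 0.806, -1.69]
wrist_force: [-1.0, -0.5, 5.2]
gripper_width: 0.0602
```

Request:
{"op": "apply_moves", "data": {
  "targets": [
    {"gripper": -0.25,"tx": 0.07,"ty": 0,"tz": 0,"roll": 0},
    {"gripper": -0.25,"tx": 0.1,"ty": 0,"tz": 0,"roll": 0},
    {"gripper": -0.25,"tx": 0.1,"ty": 0,"tz": 0,"roll": 0}
  ]
}}

```text
time_s: 16.25
ee_pos: [0.5793, 0.1343, 0.0709]
tool_rot: [1.691, 0.806, -1.69]
wrist_force: [-1.4, -1.0, 5.0]
gripper_width: 0.0601
```

```bash
python3 -c "
from h import *
hi(13)"
```

```text
16.3 [0.57929875 0.1343562  0.07088287] 0.05995093885165558 [-1.23510341 -1.58023533  5.76127009]
```

View pics/h13.png

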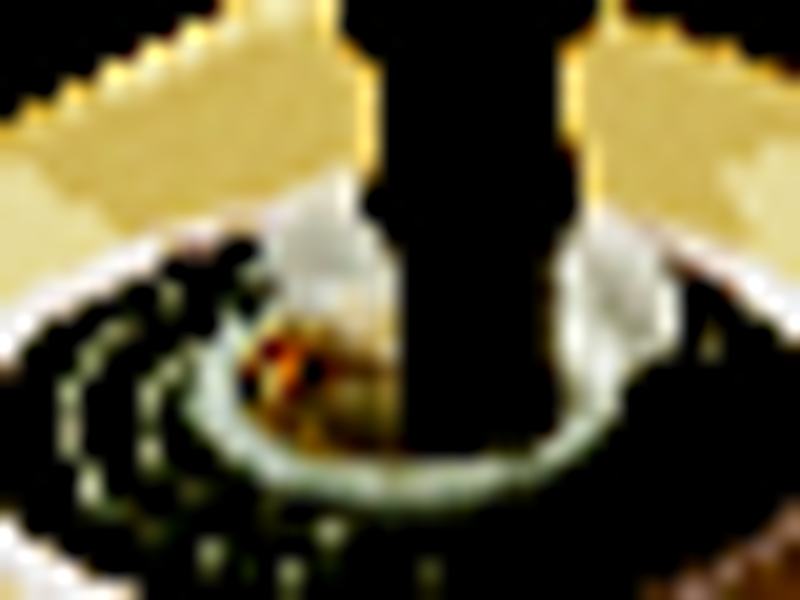

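Request:
{"op": "apply_moves", "data": {
  "targets": [
    {"gripper": -0.25,"tx": 0.04,"ty": 0,"tz": 0,"roll": 0},
    {"gripper": -0.25,"tx": 0.06,"ty": 0,"tz": 0,"roll": 0},
    {"gripper": -0.25,"tx": 0.06,"ty": 0,"tz": 0,"roll": 0}
  ]
}}

```text
time_s: 16.6
ee_pos: [0.5794, 0.1344, 0.0706]
tool_rot: [1.691, 0.806, -1.69]
wrist_force: [-1.0, -0.7, 7.5]
gripper_width: 0.0602
```

```bash
python3 -c "
from h import *
hi(14)"
```

```text
16.65 [0.57936106 0.13434832 0.07059483] 0.0600745799541454 [-2.97208966 -1.12557209  6.94584841]
```

View pics/h14.png

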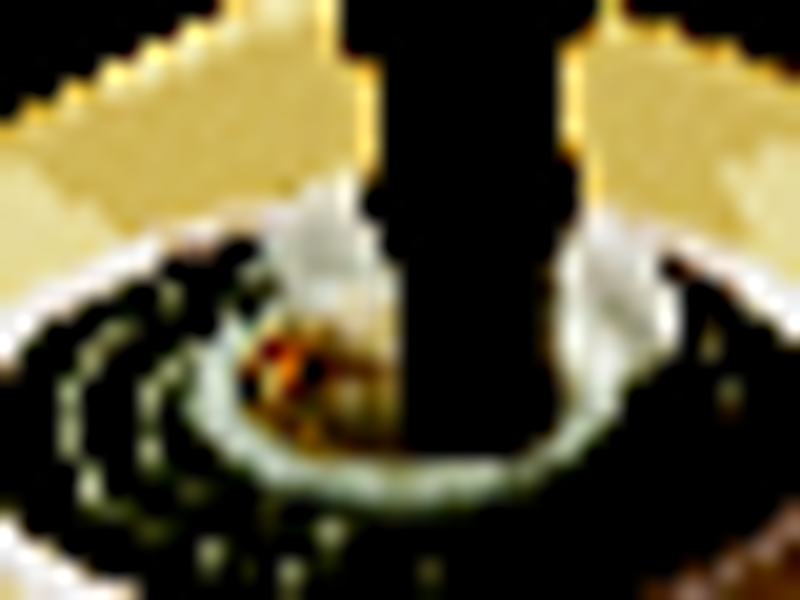

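Tilt now reads about 0.19–0.20. I'll lift slightly and come back over the dish, then let the low edge touch the rim.

Request:
{"op": "apply_moves", "data": {
  "targets": [
    {"gripper": -0.25,"tx": -0.2,"ty": 0,"tz": 0,"roll": 0},
    {"gripper": -0.25,"tx": -0.4,"ty": 0,"tz": 0,"roll": 0},
    {"gripper": -0.25,"tx": -0.4,"ty": 0,"tz": 0,"roll": 0},
    {"gripper": -0.25,"tx": -0.4,"ty": 0,"tz": -0.3,"roll": 0},
    {"gripper": -0.25,"tx": -0.4,"ty": 0,"tz": -0.65,"roll": 0},
    {"gripper": -0.25,"tx": -0.4,"ty": 0,"tz": -0.65,"roll": 0},
    {"gripper": -0.25,"tx": -0.4,"ty": 0,"tz": -0.65,"roll": 0}
  ]
}}

```text
time_s: 17.35
ee_pos: [0.5832, 0.1396, 0.0737]
tool_rot: [1.69, 0.806, -1.691]
wrist_force: [-0.1, 0.5, -1.0]
gripper_width: 0.0603
```

```bash
python3 -c "
from h import *
hi(15)"
```

```text
17.4 [0.58310008 0.13955608 0.07374119] 0.05977564920251806 [0.64373841 0.43983914 0.27068485]
```

View pics/h15.png

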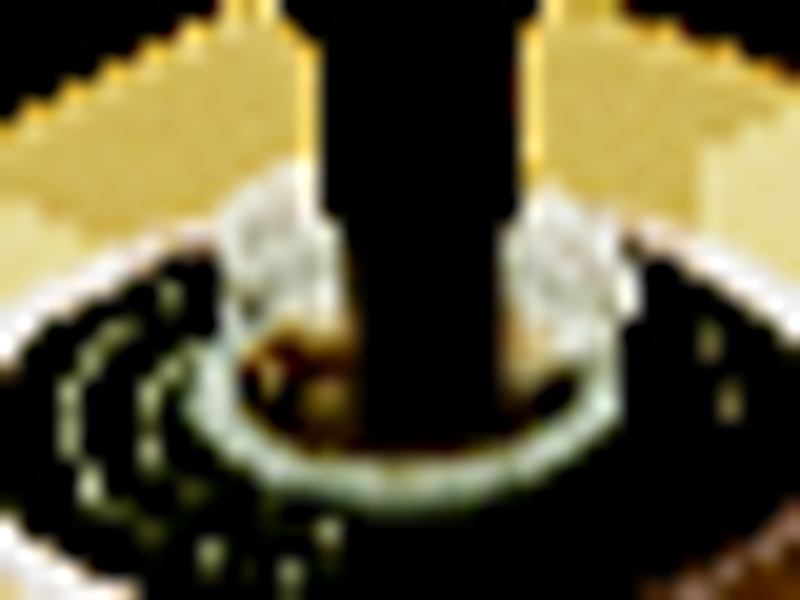

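Request:
{"op": "apply_moves", "data": {
  "targets": [
    {"gripper": -0.25,"tx": 0.08,"ty": 0,"tz": 0,"roll": 0},
    {"gripper": -0.25,"tx": 0.12,"ty": 0,"tz": 0,"roll": 0},
    {"gripper": -0.25,"tx": 0.12,"ty": 0,"tz": 0,"roll": 0}
  ]
}}

```text
time_s: 17.7
ee_pos: [0.5831, 0.1394, 0.0726]
tool_rot: [1.691, 0.806, -1.691]
wrist_force: [1.1, 0.3, -0.5]
gripper_width: 0.0602
```

Request:
{"op": "apply_moves", "data": {
  "targets": [
    {"gripper": -0.25,"tx": 0.05,"ty": 0,"tz": 0,"roll": 0},
    {"gripper": -0.25,"tx": 0.05,"ty": 0,"tz": 0,"roll": 0}
  ]
}}

```text
time_s: 17.9
ee_pos: [0.5831, 0.1394, 0.0722]
tool_rot: [1.691, 0.806, -1.691]
wrist_force: [-0.1, 1.1, -1.1]
gripper_width: 0.0596
```

Request:
{"op": "apply_moves", "data": {
  "targets": [
    {"gripper": -0.25,"tx": 0.05,"ty": 0,"tz": 0,"roll": 0},
    {"gripper": -0.25,"tx": 0.05,"ty": 0,"tz": 0,"roll": 0}
  ]
}}

```text
time_s: 18.1
ee_pos: [0.5831, 0.1395, 0.0717]
tool_rot: [1.691, 0.806, -1.691]
wrist_force: [-0.2, -0.0, -0.6]
gripper_width: 0.0601
```

Request:
{"op": "apply_moves", "data": {
  "targets": [
    {"gripper": -0.25,"tx": 0.05,"ty": 0,"tz": 0,"roll": 0},
    {"gripper": -0.25,"tx": 0.05,"ty": 0,"tz": 0,"roll": 0}
  ]
}}

```text
time_s: 18.3
ee_pos: [0.5832, 0.1395, 0.0712]
tool_rot: [1.691, 0.806, -1.691]
wrist_force: [0.1, -0.1, 0.5]
gripper_width: 0.0606
```

Request:
{"op": "apply_moves", "data": {
  "targets": [
    {"gripper": -0.25,"tx": 0.05,"ty": 0,"tz": 0,"roll": 0},
    {"gripper": -0.25,"tx": 0.05,"ty": 0,"tz": 0,"roll": 0}
  ]
}}

```text
time_s: 18.5
ee_pos: [0.5832, 0.1395, 0.0708]
tool_rot: [1.691, 0.806, -1.691]
wrist_force: [-0.2, -0.0, 0.9]
gripper_width: 0.0603
```

```bash
python3 -c "
from h import *
hi(16)"
```

```text
18.55 [0.58324343 0.13949261 0.07082888] 0.060251081255224555 [-0.19366483 -0.02300224  0.86949393]
```

View pics/h16.png

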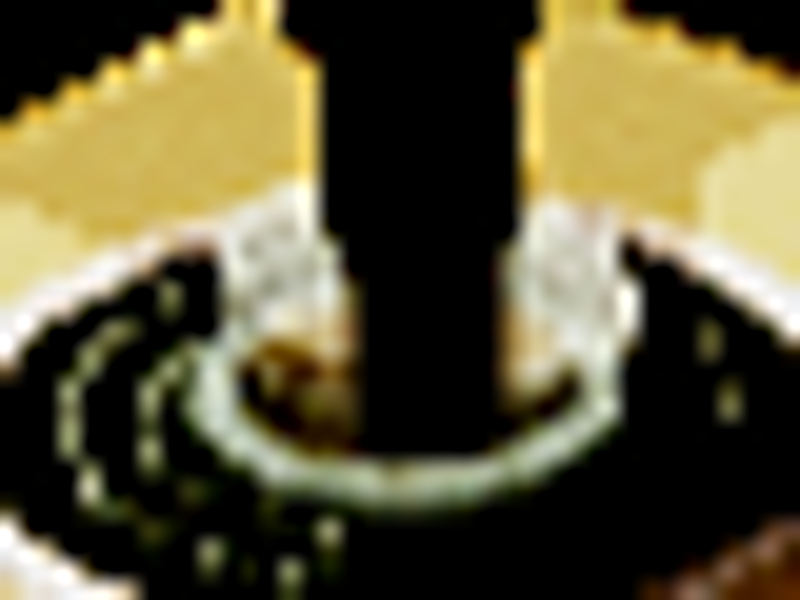

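Run:
```python
from h import *
for k in (7,15):
    s=np.load(f'pics/side{k}.npy').astype(int); c=s[...,0]-s[...,2]; g=s.max(2)
    print(k, proj('side',{7:[.5872,.1445,.0775],15:[.5831,.1396,.0737]}[k]))
    for r in range(194,206): print(r,*['%3d'%x for x in c[r,224:233]],'|',*['%3d'%x for x in c[r,239:250]],'||',*['%3d'%x for x in g[r,224:233]],'|',*['%3d'%x for x in g[r,239:250]])
```

```text
7 [235.08214381 203.98019283]
194  44  43  44  44  45  55  12  16  16 |  32  48  47  45  46  45  45  44  46  46  47 || 238 238 238 238 241 233  74  84  86 | 144 244 238 237 237 237 237 238 237 237 237
195  45  44  45  46  49  38  14  14  15 |  19  20  20  37  46  45  43  45  45  43  32 || 238 237 238 238 240 195  80  82  90 | 140 252 244 239 237 238 237 237 237 238 244
196  44  47  46  25  12  19  14  17  14 |  12  11   7   6  25  47  46  44  46  34  27 || 237 237 237 242 248 219  75  84  91 | 159 249 244 246 239 237 237 237 237 244 246
197  43  28   9   9   7  10  13  16  16 |  17   7   6   4   8  16  49  45  46  38  26 || 238 242 245 243 244 241  91  79  87 | 212 243 240 244 241 244 237 238 238 242 246
198  33   8   7   8   9   5  16  15  15 |   6   6   5   8   6   2  22  22  39  37  29 || 240 245 240 239 239 248 218 133  93 | 246 241 242 237 240 246 237 242 239 239 246
199  16   5   8   7   5   4   5  17  15 |   3   4   4   6   9   4   9  14  26  12  10 || 243 242 233 234 242 244 246 158  96 | 249 244 239 233 230 239 232 239 234 246 248
200   8   7   8   6   3   4   6  16  14 |   
[... 2364 characters left out ...]
 237 225 128 158
202  15   9  11  14  13  12   6   7   4 |  16  16  13   6   9   7   9  11   3  10   9 || 202 118 136 210 218 218 232 234 244 |  87 163 215 236 225 232 230 231 248 110  96
203  11   8   8   5  11   9  15  13  13 |  19  15  24  10   6   6   9  12   7  14  14 || 181 119 130 227 191 220 241 237 242 |  88 161 208 238 236 234 234 220 234  93 102
204   7   7   9   3   5  22  40  29  30 |  16  14  31  23  17   3   5   9  13  13  14 || 134 127 124 229 221 219 216 225 232 |  89 163 209 237 236 245 242 231 162  85  99
205  11  14   5   2  33  43  39  39  36 |  15  15  30  31  19   7   6   9  16   8  11 || 170 202 221 227 227 196 177 196 195 |  86 163 209 233 237 238 230 222 125 111 114
```

Run:
```python
from h import *
for k in (16,):
    s=np.load(f'pics/side{k}.npy').astype(int); c=s[...,0]-s[...,2]; g=s.max(2)
    for r in range(195,208): print(r,*['%3d'%x for x in c[r,224:233]],'|',*['%3d'%x for x in c[r,239:250]],'||',*['%3d'%x for x in g[r,224:233]],'|',*['%3d'%x for x in g[r,239:250]])
```

```text
195  45  45  44  44  45  44  46  49  35 |  18  12  26  46  45  45  46  44  42  44  43 || 237 237 237 237 237 237 239 244 157 |  80  81 127 248 240 237 236 238 237 238 237
196  45  44  45  43  44  46  48  45  27 |  16  14  21  54  44  46  45  45  45  46  44 || 238 237 237 238 237 237 239 244 133 |  84  81 104 234 240 237 237 237 237 237 237
197  46  44  45  48  47  27  11  17  13 |  15  14  17  44  37  46  46  46  46  46  43 || 237 237 238 237 237 241 247 249 141 |  92  81  91 225 242 238 238 237 237 237 237
198  45  47  36  24   9  10   7   9  12 |  14  13  13  19   7  14  25  21  36  39  49 || 238 238 239 241 245 244 244 247 126 |  90  79 113 230 248 243 235 241 240 238 237
199  27  14  13   5   7   9  10   6  13 |  17  15  14   8   6   5  12   9  25  12  21 || 242 245 245 246 241 234 230 243 172 |  82  76 118 238 242 242 236 243 231 246 244
200  24  19  20   4   9   6   6   8  11 |  17  16  14   6   7   7   6   6  15  18  19 || 226 210 210 245 224 235 237 235 225 |  88 142 198 240 239 234 238 242 170 219 230
201  10   7  10   6   5   8   7   9   7 |  14  15  14   7   9   6   8   5 
[... 422 characters left out ...]
 228 251  90 104
204   6   9   9   5   7  12  21  23  27 |  16  14  31  23  16   3   5   8   8  14   9 || 135 127 125 226 222 235 239 234 236 |  88 163 210 237 235 244 239 237 230  83 116
205  10  14   4   4  20  39  41  37  24 |  16  15  30  27  18   6   5   6  14  10   7 || 172 203 221 228 221 202 204 219 233 |  86 161 209 237 239 240 243 243 187 109 123
206  14  11   2  12  30  25  36  36  37 |  16  14  27  15  12  20   7   4  12   9   7 || 216 194 241 219 179 206 187 183 209 |  87 164 211 237 229 204 231 228 156 101 126
207  12   8   4   5  33  23  29  23  27 |  17  13  21  21  20  18  10   7  10  13  10 || 176 197 240 225 152 189 178 192 204 |  88 149 193 210 194 169 219 222 133 116 107
```

In picture 15 the lid hangs free. Its top edge falls 1.9 px over 16 px; corrected for the −0.041 camera slope, that's a tilt of about 0.18. The low edge now rests on the rim at 0.9 N. Holding for two seconds.

Request:
{"op": "apply_moves", "data": {
  "targets": [
    {"gripper": -0.25,"tx": 0,"ty": 0,"tz": 0,"roll": 0},
    {"gripper": -0.25,"tx": 0,"ty": 0,"tz": 0,"roll": 0},
    {"gripper": -0.25,"tx": 0,"ty": 0,"tz": 0,"roll": 0},
    {"gripper": -0.25,"tx": 0,"ty": 0,"tz": 0,"roll": 0},
    {"gripper": -0.25,"tx": 0,"ty": 0,"tz": 0,"roll": 0},
    {"gripper": -0.25,"tx": 0,"ty": 0,"tz": 0,"roll": 0},
    {"gripper": -0.25,"tx": 0,"ty": 0,"tz": 0,"roll": 0},
    {"gripper": -0.25,"tx": 0,"ty": 0,"tz": 0,"roll": 0},
    {"gripper": -0.25,"tx": 0,"ty": 0,"tz": 0,"roll": 0},
    {"gripper": -0.25,"tx": 0,"ty": 0,"tz": 0,"roll": 0},
    {"gripper": -0.25,"tx": 0,"ty": 0,"tz": 0,"roll": 0},
    {"gripper": -0.25,"tx": 0,"ty": 0,"tz": 0,"roll": 0}
  ]
}}

```text
time_s: 19.75
ee_pos: [0.5832, 0.1395, 0.0707]
tool_rot: [1.691, 0.806, -1.691]
wrist_force: [0.0, 0.1, 1.6]
gripper_width: 0.0604
```

Request:
{"op": "apply_moves", "data": {
  "targets": [
    {"gripper": -0.25,"tx": 0,"ty": 0,"tz": 0,"roll": 0},
    {"gripper": -0.25,"tx": 0,"ty": 0,"tz": 0,"roll": 0},
    {"gripper": -0.25,"tx": 0,"ty": 0,"tz": 0,"roll": 0},
    {"gripper": -0.25,"tx": 0,"ty": 0,"tz": 0,"roll": 0},
    {"gripper": -0.25,"tx": 0,"ty": 0,"tz": 0,"roll": 0},
    {"gripper": -0.25,"tx": 0,"ty": 0,"tz": 0,"roll": 0},
    {"gripper": -0.25,"tx": 0,"ty": 0,"tz": 0,"roll": 0},
    {"gripper": -0.25,"tx": 0,"ty": 0,"tz": 0,"roll": 0},
    {"gripper": -0.25,"tx": 0,"ty": 0,"tz": 0,"roll": 0},
    {"gripper": -0.25,"tx": 0,"ty": 0,"tz": 0,"roll": 0},
    {"gripper": -0.25,"tx": 0,"ty": 0,"tz": 0,"roll": 0}
  ]
}}

```text
time_s: 20.85
ee_pos: [0.5832, 0.1395, 0.0707]
tool_rot: [1.691, 0.806, -1.691]
wrist_force: [-0.6, 0.3, 2.5]
gripper_width: 0.0601
```

```bash
python3 -c "
from h import *
hi(17)
a=np.load('pics/side16.npy').astype(int);b=np.load('pics/side17.npy').astype(int)
print(abs(a-b)[188:218,216:256].max())"
```

```text
20.9 [0.58320124 0.13947243 0.07072741] 0.06046133040094971 [-0.0871978   0.4421512   1.56114988]
22
```

The lid didn't move during the hold. Picture 16's contaminated edge reading (about 0.15) is close to the limit, and time is plentiful (21 of 54 s). I'll tip it a little further and repeat the hold for margin.

Request:
{"op": "apply_moves", "data": {
  "targets": [
    {"gripper": -0.25,"tx": -0.2,"ty": 0,"tz": 0,"roll": 0},
    {"gripper": -0.25,"tx": -0.35,"ty": 0,"tz": 0,"roll": 0},
    {"gripper": -0.25,"tx": -0.35,"ty": 0,"tz": 0.4,"roll": 0},
    {"gripper": -0.25,"tx": -0.35,"ty": 0,"tz": 0.75,"roll": 0},
    {"gripper": -0.25,"tx": -0.35,"ty": 0,"tz": 0.75,"roll": 0},
    {"gripper": -0.25,"tx": -0.2,"ty": 0,"tz": 0.75,"roll": 0},
    {"gripper": -0.25,"tx": -0.05,"ty": 0,"tz": 0.75,"roll": 0},
    {"gripper": -0.25,"tx": 0,"ty": 0,"tz": 0.75,"roll": 0},
    {"gripper": -0.25,"tx": 0.05,"ty": 0,"tz": 0.75,"roll": 0},
    {"gripper": -0.25,"tx": 0.05,"ty": 0,"tz": 0.75,"roll": 0}
  ]
}}

```text
time_s: 21.9
ee_pos: [0.5787, 0.1336, 0.0707]
tool_rot: [1.691, 0.806, -1.69]
wrist_force: [-1.8, -1.6, 4.8]
gripper_width: 0.0599
```

Request:
{"op": "apply_moves", "data": {
  "targets": [
    {"gripper": -0.25,"tx": 0.05,"ty": 0,"tz": 0,"roll": 0},
    {"gripper": -0.25,"tx": 0.08,"ty": 0,"tz": 0,"roll": 0},
    {"gripper": -0.25,"tx": 0.08,"ty": 0,"tz": 0,"roll": 0}
  ]
}}

```text
time_s: 22.2
ee_pos: [0.5787, 0.1336, 0.0704]
tool_rot: [1.691, 0.806, -1.69]
wrist_force: [-2.8, -1.1, 8.8]
gripper_width: 0.0605
```

Request:
{"op": "apply_moves", "data": {
  "targets": [
    {"gripper": -0.25,"tx": 0.05,"ty": 0,"tz": 0,"roll": 0},
    {"gripper": -0.25,"tx": 0.08,"ty": 0,"tz": 0,"roll": 0},
    {"gripper": -0.25,"tx": 0.08,"ty": 0,"tz": 0,"roll": 0}
  ]
}}

```text
time_s: 22.5
ee_pos: [0.5788, 0.1336, 0.0703]
tool_rot: [1.691, 0.805, -1.689]
wrist_force: [-4.6, -1.2, 12.5]
gripper_width: 0.0603
```

Request:
{"op": "apply_moves", "data": {
  "targets": [
    {"gripper": -0.25,"tx": -0.2,"ty": 0,"tz": 0,"roll": 0},
    {"gripper": -0.25,"tx": -0.5,"ty": 0,"tz": 0,"roll": 0},
    {"gripper": -0.25,"tx": -0.5,"ty": 0,"tz": 0,"roll": 0},
    {"gripper": -0.25,"tx": -0.5,"ty": 0,"tz": -0.4,"roll": 0},
    {"gripper": -0.25,"tx": -0.5,"ty": 0,"tz": -0.7,"roll": 0},
    {"gripper": -0.25,"tx": -0.5,"ty": 0,"tz": -0.7,"roll": 0},
    {"gripper": -0.25,"tx": -0.5,"ty": 0,"tz": -0.7,"roll": 0}
  ]
}}

```text
time_s: 23.2
ee_pos: [0.5828, 0.1392, 0.0733]
tool_rot: [1.69, 0.806, -1.691]
wrist_force: [0.6, 0.7, -0.1]
gripper_width: 0.0602
```

Run:
```python
from h import *
hi(18)
for k in (18,):
    s=np.load(f'pics/side{k}.npy').astype(int); c=s[...,0]-s[...,2]; g=s.max(2)
    for r in range(194,208): print(r,*['%3d'%x for x in c[r,224:233]],'|',*['%3d'%x for x in c[r,239:250]],'||',*['%3d'%x for x in g[r,224:233]],'|',*['%3d'%x for x in g[r,239:250]])
```

```text
23.25 [0.58274019 0.13914055 0.07338195] 0.06024438499102832 [ 0.52176905  1.1121176  -0.06515843]
194  44  45  43  42  45  46  44  45  53 |  15  15  25  46  44  44  44  43  45  45  43 || 237 237 238 237 237 237 238 243 215 |  79  85 126 249 240 238 237 237 238 237 237
195  43  43  45  45  45  46  47  49  44 |  18  16  20  53  43  44  44  44  47  44  45 || 237 237 237 237 237 238 238 243 186 |  82  81 103 236 241 238 238 237 237 238 237
196  44  46  43  44  46  26  10  15  22 |  16  11  16  46  45  46  45  45  46  44  44 || 237 237 237 237 237 242 247 251 143 |  86  82  84 191 241 238 237 237 237 237 237
197  47  44  44  44  16  12  10  11  13 |  14  16  15  29  21  54  46  46  46  46  46 || 237 238 238 238 244 242 243 249 115 |  87  84  90 224 247 225 237 237 237 237 237
198  46  47  40  20  11   8  10   8  16 |  16  17  16  10   5  10  22  22  37  37  47 || 238 238 239 243 242 238 236 246 180 |  87  80  91 246 247 243 238 241 239 239 237
199  27  14  13   9  11   9   9   5   9 |  17  14  16   8   7   7   6   5  23  13  22 || 242 246 245 243 230 229 232 244 232 |  85 119 179 243 239
[... 692 characters left out ...]
 222 243 103 101
204   8   8   9   4  10  17  35  34  23 |  17  13  27  23  17   3   7  10  14  14  15 || 134 125 124 233 216 228 213 215 233 |  89 138 193 238 236 244 240 229 197  92  96
205  10  14   7   2  36  47  38  34  33 |  17  15  23  28  20   7   5   8  15   9   9 || 168 204 222 232 226 189 176 185 208 |  85 140 184 239 237 237 240 229 153 111 117
206  16  11   3  11  46  30  49  35  41 |  16  13  20  28  24  17   8   9   9  10  13 || 218 195 241 221 182 204 180 167 185 |  87 140 183 223 216 192 221 219 143 101 107
207  13   6   3   5  31  26  39  29  30 |  17  15  15  20  18  16   8   8   9  16  13 || 179 196 240 226 151 193 162 187 194 |  86 139 173 191 175 165 219 222 133 114  92
```

View pics/h18.png

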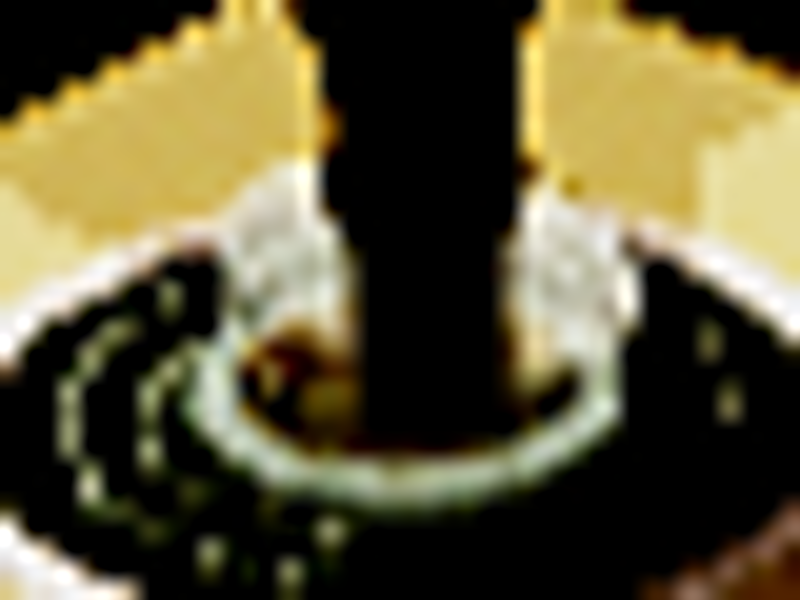

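Request:
{"op": "apply_moves", "data": {
  "targets": [
    {"gripper": -0.25,"tx": 0.1,"ty": 0,"tz": 0,"roll": 0},
    {"gripper": -0.25,"tx": 0.2,"ty": 0,"tz": 0,"roll": 0},
    {"gripper": -0.25,"tx": 0.24,"ty": 0,"tz": 0,"roll": 0},
    {"gripper": -0.25,"tx": 0.24,"ty": 0,"tz": 0,"roll": 0}
  ]
}}

```text
time_s: 23.65
ee_pos: [0.5828, 0.139, 0.0712]
tool_rot: [1.691, 0.806, -1.691]
wrist_force: [-0.4, -0.3, 1.8]
gripper_width: 0.0601
```

Request:
{"op": "apply_moves", "data": {
  "targets": [
    {"gripper": -0.25,"tx": 0,"ty": 0,"tz": 0,"roll": 0},
    {"gripper": -0.25,"tx": 0,"ty": 0,"tz": 0,"roll": 0},
    {"gripper": -0.25,"tx": 0,"ty": 0,"tz": 0,"roll": 0},
    {"gripper": -0.25,"tx": 0,"ty": 0,"tz": 0,"roll": 0},
    {"gripper": -0.25,"tx": 0,"ty": 0,"tz": 0,"roll": 0},
    {"gripper": -0.25,"tx": 0,"ty": 0,"tz": 0,"roll": 0},
    {"gripper": -0.25,"tx": 0,"ty": 0,"tz": 0,"roll": 0},
    {"gripper": -0.25,"tx": 0,"ty": 0,"tz": 0,"roll": 0},
    {"gripper": -0.25,"tx": 0,"ty": 0,"tz": 0,"roll": 0},
    {"gripper": -0.25,"tx": 0,"ty": 0,"tz": 0,"roll": 0},
    {"gripper": -0.25,"tx": 0,"ty": 0,"tz": 0,"roll": 0},
    {"gripper": -0.25,"tx": 0,"ty": 0,"tz": 0,"roll": 0}
  ]
}}

```text
time_s: 24.85
ee_pos: [0.5829, 0.1391, 0.0712]
tool_rot: [1.691, 0.806, -1.691]
wrist_force: [-0.7, 0.3, -0.1]
gripper_width: 0.0599
```

Request:
{"op": "apply_moves", "data": {
  "targets": [
    {"gripper": -0.25,"tx": 0,"ty": 0,"tz": 0,"roll": 0},
    {"gripper": -0.25,"tx": 0,"ty": 0,"tz": 0,"roll": 0},
    {"gripper": -0.25,"tx": 0,"ty": 0,"tz": 0,"roll": 0},
    {"gripper": -0.25,"tx": 0,"ty": 0,"tz": 0,"roll": 0},
    {"gripper": -0.25,"tx": 0,"ty": 0,"tz": 0,"roll": 0},
    {"gripper": -0.25,"tx": 0,"ty": 0,"tz": 0,"roll": 0},
    {"gripper": -0.25,"tx": 0,"ty": 0,"tz": 0,"roll": 0},
    {"gripper": -0.25,"tx": 0,"ty": 0,"tz": 0,"roll": 0}
  ]
}}

```text
time_s: 25.65
ee_pos: [0.5829, 0.1391, 0.0712]
tool_rot: [1.691, 0.806, -1.691]
wrist_force: [-0.3, -0.2, -0.2]
gripper_width: 0.06
```

Run:
```python
from h import *
hi(19)
for k in (19,):
    s=np.load(f'pics/side{k}.npy').astype(int); c=s[...,0]-s[...,2]; g=s.max(2)
    for r in range(204,214): print(r,*g[r,222:233],'|',*g[r,239:252])
```

```text
25.7 [0.58288632 0.13906623 0.07123176] 0.06014562360870061 [-0.5432335  -0.67184617  0.23955263]
204 187 138 134 126 124 227 217 230 231 233 235 | 86 140 184 238 235 244 239 237 231 96 99 151 185
205 158 135 169 204 222 228 225 201 197 201 223 | 85 140 185 239 238 240 244 248 190 108 113 130 191
206 138 170 214 193 241 222 183 209 195 173 195 | 86 139 186 239 231 204 231 237 150 100 109 129 144
207 142 220 178 194 240 225 150 189 173 185 203 | 89 139 175 212 191 171 215 221 132 113 92 128 126
208 141 206 135 209 237 229 196 162 161 180 191 | 84 126 165 174 168 195 224 236 110 130 95 107 108
209 138 183 137 172 224 233 223 192 170 172 176 | 102 126 161 187 217 228 225 185 98 125 94 98 93
210 142 219 134 142 170 223 232 226 209 187 186 | 162 179 201 226 235 216 176 116 127 106 92 97 105
211 141 186 168 136 137 173 194 228 228 222 218 | 224 228 216 221 192 165 123 114 121 99 101 99 113
212 135 138 159 179 170 138 145 187 190 193 206 | 215 197 178 171 125 156 145 110 103 103 123 141 106
213 177 138 138 165 158 144 139 175 134 141 170 | 173 135 142 134 145 133 128 102 104 118 136 129 104
```

View pics/h19.png

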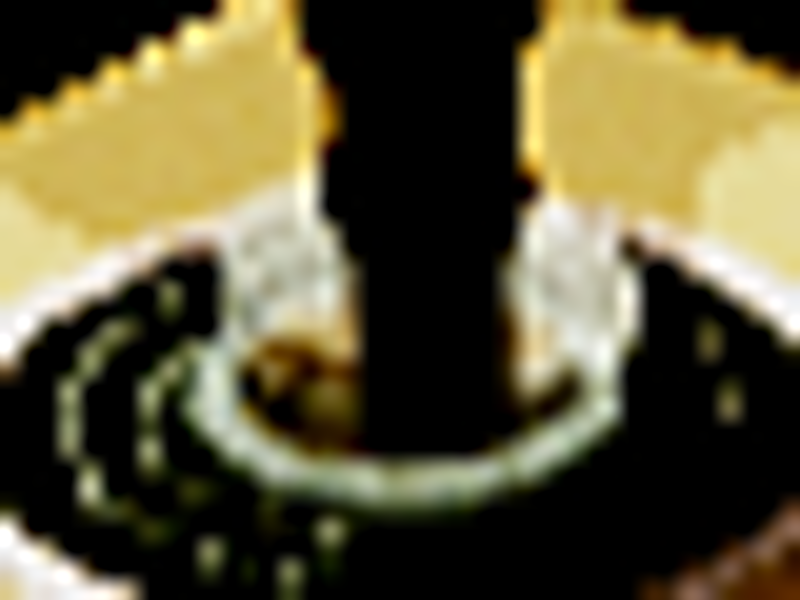

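Held still for another two seconds with the low edge at the rim. The lid centre is about 3 mm off the dish axis, so I'll shift back 2.5 mm and lower it shut.

Request:
{"op": "apply_moves", "data": {
  "targets": [
    {"gripper": -0.25,"tx": -0.1,"ty": 0,"tz": 0,"roll": 0},
    {"gripper": -0.25,"tx": -0.1,"ty": 0,"tz": -0.15,"roll": 0},
    {"gripper": -0.25,"tx": -0.1,"ty": 0,"tz": -0.25,"roll": 0},
    {"gripper": -0.25,"tx": -0.1,"ty": 0,"tz": -0.25,"roll": 0},
    {"gripper": -0.25,"tx": 0,"ty": 0,"tz": -0.25,"roll": 0},
    {"gripper": -0.25,"tx": 0.08,"ty": 0,"tz": -0.25,"roll": 0},
    {"gripper": -0.25,"tx": 0.16,"ty": 0,"tz": -0.25,"roll": 0},
    {"gripper": -0.25,"tx": 0.16,"ty": 0,"tz": -0.25,"roll": 0}
  ]
}}

```text
time_s: 26.5
ee_pos: [0.5846, 0.1411, 0.0698]
tool_rot: [1.691, 0.806, -1.69]
wrist_force: [0.3, 0.7, 2.7]
gripper_width: 0.0601
```

Request:
{"op": "apply_moves", "data": {
  "targets": [
    {"gripper": -0.25,"tx": 0.07,"ty": 0,"tz": 0,"roll": 0},
    {"gripper": -0.25,"tx": 0.14,"ty": 0,"tz": 0,"roll": 0},
    {"gripper": -0.25,"tx": 0.14,"ty": 0,"tz": 0,"roll": 0}
  ]
}}

```text
time_s: 26.8
ee_pos: [0.5846, 0.1411, 0.0683]
tool_rot: [1.691, 0.806, -1.69]
wrist_force: [-0.3, 0.6, 3.2]
gripper_width: 0.0603
```

Request:
{"op": "apply_moves", "data": {
  "targets": [
    {"gripper": -0.25,"tx": 0.05,"ty": 0,"tz": 0,"roll": 0},
    {"gripper": -0.25,"tx": 0.1,"ty": 0,"tz": 0,"roll": 0},
    {"gripper": -0.25,"tx": 0.1,"ty": 0,"tz": 0,"roll": 0}
  ]
}}

```text
time_s: 27.1
ee_pos: [0.5845, 0.141, 0.0672]
tool_rot: [1.691, 0.806, -1.691]
wrist_force: [-0.5, 0.4, 2.7]
gripper_width: 0.0604
```

Run:
```python
from h import *
hi(20)
```

```text
27.15 [0.58451611 0.14101349 0.06722083] 0.060195054625854096 [-0.48975742  0.94357772  3.14423236]
```

View pics/h20.png

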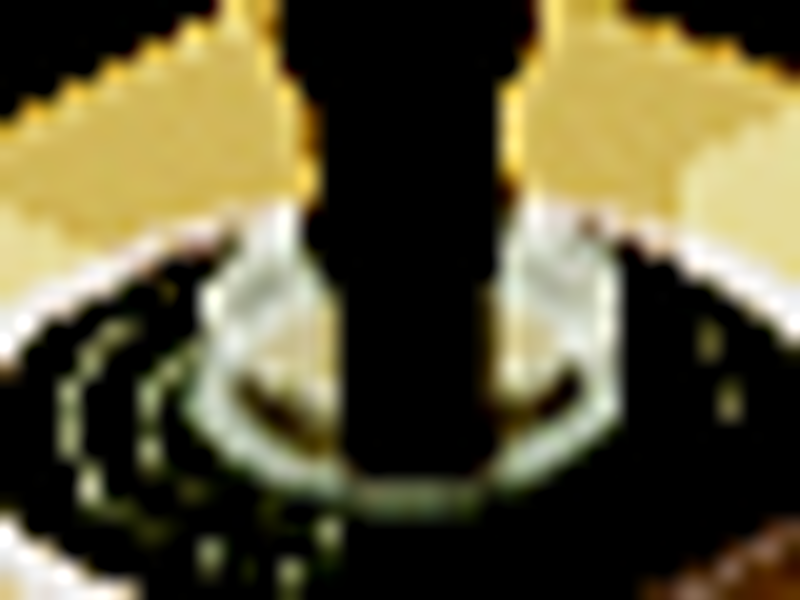

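Request:
{"op": "apply_moves", "data": {
  "targets": [
    {"gripper": -0.25,"tx": 0.05,"ty": 0,"tz": 0,"roll": 0},
    {"gripper": -0.25,"tx": 0.08,"ty": 0,"tz": 0,"roll": 0},
    {"gripper": -0.25,"tx": 0.08,"ty": 0,"tz": 0,"roll": 0}
  ]
}}

```text
time_s: 27.45
ee_pos: [0.5845, 0.141, 0.0668]
tool_rot: [1.691, 0.806, -1.69]
wrist_force: [-0.4, 0.8, 5.4]
gripper_width: 0.0603
```

Request:
{"op": "apply_moves", "data": {
  "targets": [
    {"gripper": -0.25,"tx": 0.04,"ty": 0,"tz": 0,"roll": 0},
    {"gripper": -0.25,"tx": 0.06,"ty": 0,"tz": 0,"roll": 0},
    {"gripper": -0.25,"tx": 0.06,"ty": 0,"tz": 0,"roll": 0}
  ]
}}

```text
time_s: 27.75
ee_pos: [0.5846, 0.141, 0.0667]
tool_rot: [1.691, 0.806, -1.69]
wrist_force: [-3.1, 1.7, 8.9]
gripper_width: 0.06
```

Request:
{"op": "apply_moves", "data": {
  "targets": [
    {"gripper": -0.25,"tx": 0.04,"ty": 0,"tz": 0,"roll": 0},
    {"gripper": -0.25,"tx": 0.06,"ty": 0,"tz": 0,"roll": 0},
    {"gripper": -0.25,"tx": 0.06,"ty": 0,"tz": 0,"roll": 0}
  ]
}}

```text
time_s: 28.05
ee_pos: [0.5846, 0.141, 0.0667]
tool_rot: [1.691, 0.806, -1.69]
wrist_force: [-4.2, 0.5, 12.3]
gripper_width: 0.0601
```

Run:
```python
from h import *
hi(21)
for k in (6,21):
    s=np.load(f'pics/side{k}.npy').astype(int); c=s[...,0]-s[...,2]; g=s.max(2); print(k)
    for r in range(196,210): print(r,*['%3d'%x for x in c[r,222:231]],'|',*['%3d'%x for x in c[r,239:250]],'||',*['%3d'%x for x in g[r,222:231]],'|',*['%3d'%x for x in g[r,239:250]])
```

```text
28.1 [0.58459634 0.14101297 0.06665711] 0.06006282334257584 [-3.33016295  0.8892464  12.40797016]
6
196  44  43  44  45  45  43  44  47  21 |  54  44  45  45  46  44  44  43  45  44  32 || 237 238 237 237 237 239 240 249 110 | 220 243 238 238 237 237 237 237 237 237 244
197  43  44  44  46  45  48  48  57  18 |  35  28  37  38  38  46  47  45  46  45  28 || 238 238 237 237 237 238 240 230  90 | 176 248 239 239 239 238 238 238 238 238 246
198  46  45  47  46  38  28  27  24  15 |  14  11  12  18  12  14  26  22  36  38  29 || 237 238 238 238 239 240 243 229  78 | 115 252 242 238 245 245 237 243 240 240 246
199  47  27  27  14  13  11   5   7  18 |  15   4   4   5   9  20  21  15  24  14  10 || 238 242 242 245 243 240 249 230  78 |  99 251 242 242 229 206 203 242 233 247 248
200  14  10  26  21   6   6   3   6   9 |  12   6   5   4   4   9   7  15  13  17  12 || 245 248 225 209 234 240 245 237 126 | 136 242 237 242 230 198 132 181 171 222 243
201  13  20  11   9   7   6   7   7   9 |   8   6   7   6   5   5   9   6   7   8  10 || 230 205 154 206 229 239 228 235 171 | 224 232 229 231 23
[... 3090 characters left out ...]
 226 130 122 123
206   8  10  16  11   6   6  15   7  19 |  13  24  16  11  12  14   7   7   9   9   7 || 136 169 217 192 228 233 217 244 237 | 125 189 244 242 228 205 225 223 152 125 124
207   7  14  11   7   4  11  19   8  19 |  13  17  18  13  17  18  11   2  10  13   8 || 142 221 178 195 238 216 179 225 224 | 119 183 226 221 193 171 213 231 137 125 125
208   7  13   7   8   4   5  16  21  18 |  14  15  20  19  20  13   4   3  13  17  10 || 141 204 135 207 237 222 184 180 192 | 119 167 193 182 169 198 229 236 112 129 105
209   7  11   7   8   6   3   6  17  22 |  15  16  21  15   9   3   3   8  13  16  14 || 141 183 135 173 222 231 220 192 180 | 118 160 180 196 217 228 228 187  98 130  93
```

View pics/h21.png

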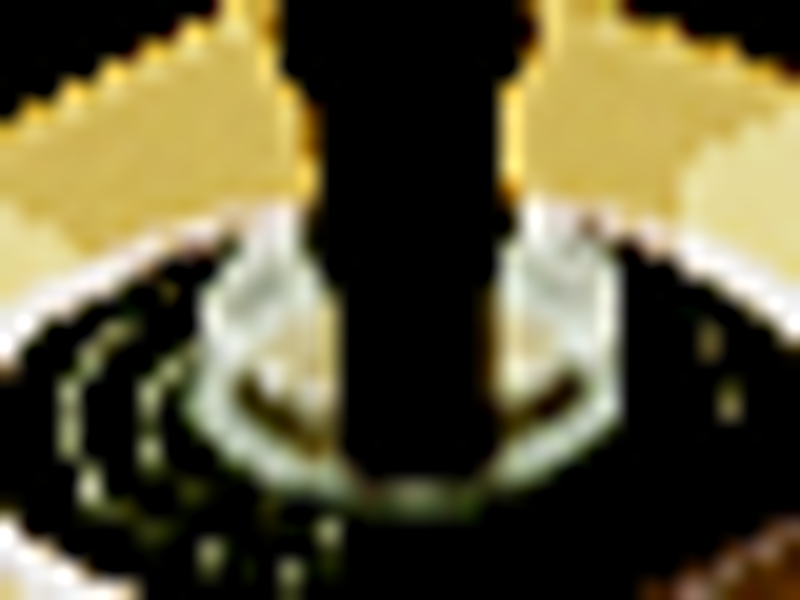

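The lid is stalled hard at 66.7 mm and 12 N. Its outline matches the first closed picture, about 1.3 mm off the dish axis and flat. I'll relax the press, keep hold for a moment, then release.

Request:
{"op": "apply_moves", "data": {
  "targets": [
    {"gripper": -0.25,"tx": -0.06,"ty": 0,"tz": 0,"roll": 0},
    {"gripper": -0.25,"tx": -0.1,"ty": 0,"tz": 0,"roll": 0},
    {"gripper": -0.25,"tx": -0.1,"ty": 0,"tz": 0,"roll": 0},
    {"gripper": -0.25,"tx": -0.1,"ty": 0,"tz": 0,"roll": 0},
    {"gripper": -0.45,"tx": -0.1,"ty": 0,"tz": 0,"roll": 0},
    {"gripper": -0.65,"tx": -0.1,"ty": 0,"tz": 0,"roll": 0},
    {"gripper": -0.8,"tx": -0.1,"ty": 0,"tz": 0,"roll": 0},
    {"gripper": -0.8,"tx": -0.1,"ty": 0,"tz": 0,"roll": 0},
    {"gripper": -0.8,"tx": -0.1,"ty": 0,"tz": 0,"roll": 0}
  ]
}}

```text
time_s: 29.0
ee_pos: [0.5843, 0.141, 0.0659]
tool_rot: [1.69, 0.806, -1.691]
wrist_force: [0.9, -0.1, -0.1]
gripper_width: 0.0772
```

Run:
```python
from h import *
hi(22)
```

```text
29.05 [0.58436178 0.14097764 0.06602922] 0.07683793954628604 [-0.11032637  0.40229882  0.65099515]
```

View pics/h22.png

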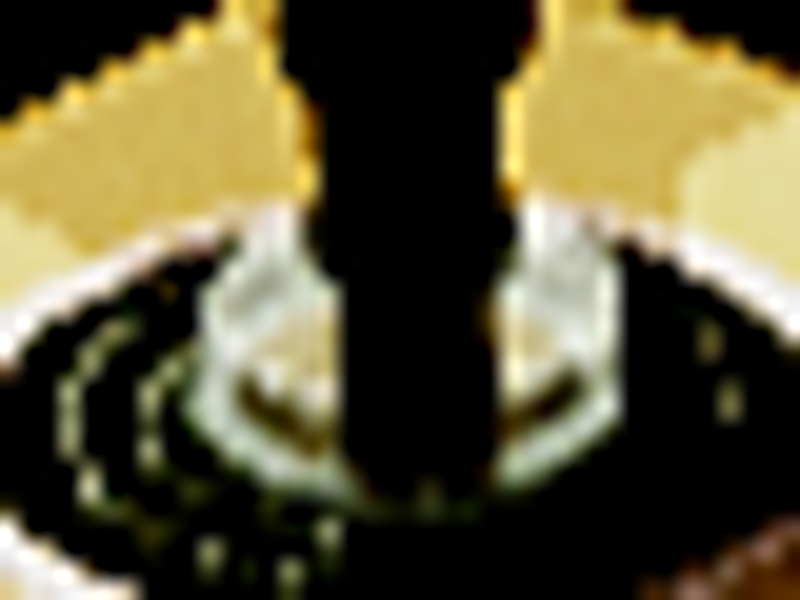

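Released with nothing moving. I'll raise the arm straight up, then look at the result without the gripper in the way.

Request:
{"op": "apply_moves", "data": {
  "targets": [
    {"gripper": -1,"tx": -1,"ty": 0,"tz": 0,"roll": 0},
    {"gripper": -1,"tx": -3,"ty": 0,"tz": 0,"roll": 0},
    {"gripper": -1,"tx": -6,"ty": 0,"tz": 0,"roll": 0},
    {"gripper": -1,"tx": -10,"ty": 0,"tz": 0,"roll": 0},
    {"gripper": -1,"tx": -14,"ty": 0,"tz": 0,"roll": 0},
    {"gripper": -1,"tx": -17,"ty": 0,"tz": 0,"roll": 0},
    {"gripper": -1,"tx": -17,"ty": 0,"tz": 4,"roll": 0},
    {"gripper": -1,"tx": -17,"ty": 0,"tz": 9,"roll": 0},
    {"gripper": -1,"tx": -17,"ty": 0,"tz": 14,"roll": 0},
    {"gripper": -1,"tx": -17,"ty": 0,"tz": 19,"roll": 0},
    {"gripper": -1,"tx": -17,"ty": 0,"tz": 19,"roll": 0},
    {"gripper": -1,"tx": -17,"ty": 0,"tz": 19,"roll": 0}
  ]
}}

```text
time_s: 30.25
ee_pos: [0.4647, -0.0074, 0.2374]
tool_rot: [1.694, 0.803, -1.69]
wrist_force: [-0.5, 0.1, -0.1]
gripper_width: 0.0853
```

Run:
```python
from h import *
s=side(23); t=bot.grab_frame('top'); np.save('pics/top23.npy',t)
a=cv2.resize(s[185:225,212:262],(500,400),interpolation=cv2.INTER_CUBIC)
b=cv2.resize(t[145:200,230:285],(400,400),interpolation=cv2.INTER_CUBIC)[:, :300]
cv2.imwrite('pics/f.png',np.hstack([a,b])[:,:,::-1])
```

```text
30.3 [ 0.46533099 -0.00670663  0.23719883] 0.08581615452041703 [0.43232126 0.52442079 0.75278002]
```

View pics/f.png

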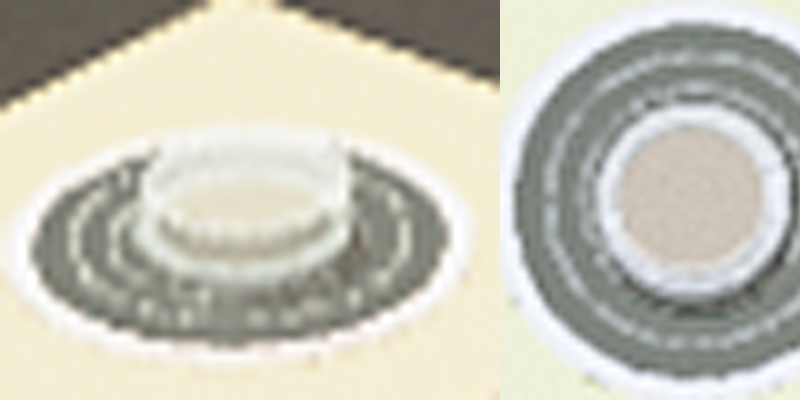

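The side view shows the lid flat (lid centre column 236.7, ring 236.4). In the top view the dish, at (695,200), matches the disc centre at (693,200). Handing in.

Run:
```python
from h import *
a=np.load('pics/top0.npy').astype(int); b=np.load('pics/top23.npy').astype(int)
for n,(u,v) in dict(wide=(404,141),drop=(466,186),glass=(98,252)).items():
    print(n,abs(a-b)[v-10:v+10,u-10:u+10].mean())
print(bot.hand_in())
```

```text
wide 71.4575
drop 4.324166666666667
glass 2.545
the job is handed in; nothing more can be done
None
```

Run:
```python
import numpy as np,cv2
t=np.load('pics/top23.npy'); cv2.imwrite('pics/t23.png',t[:,:,::-1])
a=np.load('pics/side0.npy').astype(int); b=np.load('pics/side23.npy').astype(int)
print(abs(a-b)[165:190,284:314].mean())
```

```text
8.272
```

View pics/t23.png

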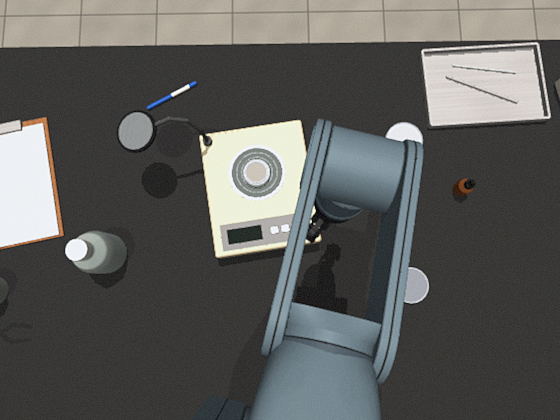

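The dish now stands closed on the middle of the glass stage, and the job is handed in at about 30 s of the 54 s. The hand-in gave no verdict, so everything below is from my own measurements.

- **Placing:** I carried the dish by its foot ring and set it down at about 9 N, then let go once it stood there. It ended within about 1 mm of the stage centre in the top view. It slid about 2.5 mm on the glass, towards the centre, during the tipping.
- **Airing the lid:** The gripper cannot pitch, so I could not simply lift one edge. I lifted the lid flat by about 10 mm, moved it up to about 10 mm sideways and pressed its skirt on the rim to tip it. I then brought it back over the dish with the low edge at the rim and held it there twice, about 2 s each time.
- **Closing:** I lowered the lid in the grip until it stopped hard at 12 N, then released it. It lies flat, about 1 mm off the dish axis.

**Checks that disagreed:**
- **First tilt:** The first attempt gave only about 0.10–0.14 rad, so I tipped the lid further before holding it.
- **Held tilt:** Hanging free, the lid measured about 0.18 rad, but one reading partly hidden by the stage's white edge gave about 0.15. Both are above the 0.135 limit, but the margin is not large.
- **Low edge in the second hold:** The wrist force fell to about zero, so the low edge may have been barely touching the rim. In the first hold it pressed at about 1–2.5 N.
- **Wide dishes:** The top-view comparison showed a large change at the wide dishes, because the arm was in front of them. The side view shows little change there, and the two bottles look unchanged in the top view.

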